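Set up a banding wheel with a disc of lids for glazing

TASK

First pull the wheel's brake lever all the way over towards the robot, clear the white vase off the banding wheel and stand it upright on the small ware board, then turn the wooden carrier disc so that its three holes line up with the wheel's three pins and slide it down until it lies flat and fully home on the wheel head. Next lift every lid there is out of its pocket in the wooden block by its knob and stand it flat on the carrier disc, knob up, wholly on the disc and not touching the other lids. Last of all release the brake by swinging its lever all the way back, away from the robot; leave the spray bottle, bowl and glaze jar where they are.

Things in the scene. Friction and masses are not known exactly. Their poses are not given: they have to be found in the camera images.
- wheel: foot of the banding wheel, fixed to the bench: grey round foot 150 mm across and 30 mm high, with a flat arm, 14 mm high, that carries the brake lever beside the wheel. Origin: centre of the underside, on the bench; z up. The brake lever's block (70 x 50 mm, 25 mm high, on the bench) is centred at (-30, +165, 0) mm in this frame.
- head: metal turntable head on the foot, which does not turn: round plate 180 mm across, 12 mm thick, its top 52 mm above the bench. Origin: centre of its underside; z up, x towards one of the three pins. The pins are steel, 9 mm across, 15.5 mm tall above the top with tapered tips, evenly spaced on a circle of 36 mm radius at 0, 120 and 240 degrees from x.
- head_top (a point): centre of the head's upper face, axes as the head's
- carrier: loose round wooden disc, 200 mm across and 12 mm thick, 320 g, with three through holes 13 mm across, evenly spaced on a circle of 36 mm radius at 0, 120 and 240 degrees from its x axis, and a pale square grip block at its centre, 36 x 36 mm with sides along its x and y axes, whose top is 52 mm above the underside. Lies flat on the bench at the start. Origin: centre of the underside; z up.
- tray: wooden block fixed to the bench, 140 mm along x, 208 mm along y, 22 mm high, with six round pockets 48 mm across and 14 mm deep centred at x = +-34 mm, y = -68, 0 and +68 mm. Origin: centre of the underside; z up, x and y along its sides.
- lid0: unglazed clay-brown lid, lies in a pocket at the start (which of the six lids and pockets are in use varies): round flat plate 46 mm across and 12 mm thick, with a round knob 18 mm across standing on its centre, whose straight sides run from 14 to 38 mm above the underside (a 4 mm high, 12 mm wide neck joins it to the plate); 60 g. Origin: centre of the underside; z up through the knob. Absent lids read None from the start.
- lid1: lid like lid0: same shape, size, mass and axes
- lid2: lid like lid0: same shape, size, mass and axes
- lid3: lid like lid0: same shape, size, mass and axes
- lid4: lid like lid0: same shape, size, mass and axes
- lid5: lid like lid0: same shape, size, mass and axes
- vase: small white glazed bud vase, 92 mm tall, 180 g: foot 44 mm across, round belly 58 mm across at 30 mm height, straight round neck 24 mm across from 54 mm up to the top. Stands in the middle of the wheel head between the pins at the start. Origin: centre of the underside; z up.
- board: flat dark wooden ware board fixed to the bench, 120 x 120 mm, 18 mm thick. Origin: centre of the underside; z up, x and y along its sides.
- brake (a joint): brake lever angle in rad: 0 is brake on, leaning fully towards the robot (-x of the wheel's frame); 1.0 is brake released, swung fully over to +x; upright at 0.5. Near 1.0 at the start. It turns about an axis along the wheel frame's y, 22 mm above the bench, with light friction (under 1 N at the ball), and stays where it is left.
- brake_tip (a point): centre of the black ball, 26 mm across, at the end of the brake lever, 70 mm from the lever's axis (so 83 to 92 mm above the bench)
- spray: bystander: white spray bottle with red trigger, 72 mm across, about 195 mm tall; origin: centre of the underside. Leave alone.
- bowl: bystander: clay bowl 110 mm across, 50 mm high; origin: centre of the underside. Leave alone.
- glaze_jar: bystander: blue glaze jar 70 mm across, 85 mm tall; origin: centre of the underside. Leave alone.

How it is judged:
By the outcome, as a careful person would: the job done as asked, in the order asked, and still so for the second after the job is handed in, with the robot touching nothing.
Of lid0, lid1, lid2, lid3, lid4, lid5 only 4 to 6 are there at a start; the rules pass over those that are not, and their reading is None.
At some moment in a run one of carrier may be knocked a few centimetres aside while the robot is not near it.
Once in a run the grip may slacken for a moment while it holds something.
It also fails if it takes over 210 s, if anything falls off the work surface, if the arm or the gripper's body presses on something with over 40 N, if the wrist force passes 120 N, or if a joint passes its speed limit or range.

ROBOT

A 6-joint arm with a two-finger parallel gripper is mounted at the origin on the work surface. World frame = base frame: x ahead of the robot, y to its left, z up, the work surface at z = 0. Lengths are in m, angles in rad, forces in N, time in s.
With the tool pointing down it reaches from about 0.35 to 0.725 m from the base axis. Payload 6 kg.
Tool frame: the origin (TCP) lies between the finger pads; the fingertips stand 8 mm ahead of it and the grasp point (between the pads) lies 11 mm behind it; z points along the fingers, y is the direction in which the jaws open and shut (so a half turn about z gives the same grasp; the last joint's range is limited). The gripper opens to 85 mm and grips with 20 to 120 N. Pads are 22 mm wide; open, the fingers measure 114 mm over their backs; the gripper's body (76 mm by 85 mm) begins 54 mm behind the grasp point. The pads swing forward as they close: fully open they stand 13 mm farther back than shut.
Start: joints at [-0.999, 0.04, 0.085, 0, -1.615, -0.334], TCP at [0.141, -0.583, 0.239] pointing down, gripper open.
Joint ranges: [-2.56, 2.56], [-1.29, 2.01], [-1.08, 1.49], [-3.29, 1.98], [-2.81, -0.18], [-2.99, 2.99]. Speed limits (rad/s): [2.57, 2.57, 3.01, 3.14, 3.14, 3.14].

INTERFACE

Orientations are given as [roll, pitch, yaw] about the fixed x, y, z axes, in that order (R = Rz(yaw) Ry(pitch) Rx(roll)).
In Python, from cell import status, snapshot, get_calibration, workorder gives the robot as it stands.
- The arm moves only by the tool apply_moves, never from a script. Its argument "rows" is one flat list of numbers, 7 for each row, row after row: the shift along the world's x, y, z in m, then the turn, a rotation vector about the world's x, y, z in rad, then the closure, from 0 (fully open) to 1 (shut). In form: [dx, dy, dz, rx, ry, rz, fingers, dx, dy, dz, rx, ry, rz, fingers, ...]. A call has exactly 5 rows; each row is the pose to reach, as a shift and turn from the pose commanded when the call began; what a row does not reach only later rows make up. A row lasts 1/8 s, in which the tool goes at most 62.5 mm and 10.7 degrees, less where a joint would pass 70% of its speed; a pose out of reach is approached as far as the arm can. A call with a gripper value outside its range is refused whole. The fingers move at their own pace and stop on an object; the grip force is fixed at half the most. Time passes only in rows, so rows that repeat a pose let the fingers close, or fill a call up. It gives the time, the measured TCP pose, the force and the opening at its end, in the units of the state.
- status.sense(): the state, without advancing time (a new reading comes with each control period).
- snapshot(name): name is "scene" or "side" or "wrist"; returns (picture, depth): 420x560x3 uint8, red, green, blue; 420x560 float32, m along the optical axis (not along the pixel's ray), 0 where there is no reading.
- get_calibration(name): a dict with "fx", "fy", "cx", "cy" (pixels), "origin" and "orientation" of the camera in the world. Camera axes: x right, y down, z forward; pixel columns grow to the right and rows downward; lengths in m; the calibration is good to about 2 mm. The wrist camera is an equidistant fisheye: a pixel r from the principal point sees the ray r / f radians off the axis. A picture is of the moment at which its call begins: read the wrist's pose just before it. get_calibration takes no time and is no camera call; for the wrist camera it gives the pose at the moment of the call.
- workorder.finish_job(): hands the job in, once; it reports no verdict.
The state is a dict: "time_s": time; "q": joint angles; "joint_vel": joint speeds; "joint_torque": joint torques, N m; "position": TCP position; "tool_rot": TCP orientation; "contact_force": force on the tool from outside, world axes, zero at the start; "ft_torque": the same for the moment, N m; "gripper_width": opening from 0.0 (shut) to 1.0 (fully open).
Only numpy, scipy, OpenCV 4.12 (cv2) and the standard library are available. Lean on these libraries where they do the work, as an engineer would, in place of code of your own. Each camera call takes 0.05 s, during which the arm holds its last target.

## Working session

There is one attempt and no reset: what is moved stays moved. The work goes in short steps, Python scripts to look and compute and a tool call to move; the robot and the scene stay as the last step left them, time stands still between calls to the robot, and variables do not carry over. Pictures are saved under pics/ and viewed, and the job is handed in when it is done.

Besides the shell and the picture viewer there is one more tool, called after "Call:" by a JSON object that holds its "method" and its "body", one argument or row to a line. apply_moves: Moves the arm, as the interface text tells. Its arguments: {"type":"object","properties":{"rows":{"type":"array","items":{"type":"number"}}},"required":["rows"]}

```bash
ls; mkdir -p pics
cat > h.py <<'E'
import numpy as np, cv2
from cell import status, snapshot, get_calibration, workorder
from scipy.spatial.transform import Rotation as R
def cal(n):
    c=get_calibration(n); return c
E
python3 - <<'E'
from h import *
print(status.sense())
for n in ["scene","side","wrist"]:
    c=get_calibration(n); print(n,c)
    im,d=snapshot(n); cv2.imwrite(f"pics/{n}0.png",im[:,:,::-1]); np.savez(f"pics/{n}0.npz",im=im,d=d)
    print((d>0).mean())
E
```

```text
pics
{'time_s': 0.0, 'q': array([-9.99287035e-01,  4.08481030e-02,  8.37750789e-02, -4.64748037e-04,
       -1.61550248e+00, -3.33690617e-01]), 'joint_vel': array([-0.00059236,  0.00048151, -0.00129749, -0.00043605, -0.00063064,
       -0.0013343 ]), 'joint_torque': array([-2.54949691e-04, -3.68199921e+01,  3.47407258e+01,  6.93213031e+00,
       -5.29746583e-03,  2.59511324e-05]), 'position': array([ 0.14134701, -0.58278125,  0.23823842]), 'tool_rot': array([ 3.13975954e+00, -1.44027371e-04, -2.90375349e+00]), 'contact_force': array([-0.4549086 , -1.02211508,  0.33258404]), 'ft_torque': array([ 0.0010007 , -0.00896273,  0.01573721]), 'gripper_width': 1.0036488487366921}
scene {'fx': 448.669759055963, 'fy': 448.669759055963, 'cx': 289.59617416742833, 'cy': 211.7126681617221, 'origin': array([0.92659807, 0.3702035 , 0.9130343 ]), 'orientation': array([-2.62114208, -0.01147482,  2.41475224])}
0.9962202380952381
side {'fx': 383.0276941324361, 'fy': 383.0276941324361, 'cx': 282.77562380818705, 'cy': 207.22209434587313, 'origin': array([ 0.40790166, -0.5409442 ,  0.68498979]), 'orientation': array([-2.36695601, -0.01619415, -0.24948879])}
0.996062925170068
wrist {'fx': 325.19226210127806, 'fy': 325.19226210127806, 'cx': 276.68986956402284, 'cy': 206.2775088839821, 'origin': array([ 0.06017615, -0.60371915,  0.37358476]), 'orientation': array([ 2.81120192e+00, -1.36576274e-03,  1.80908517e+00])}
0.9962244897959184
```

View pics/scene0.png

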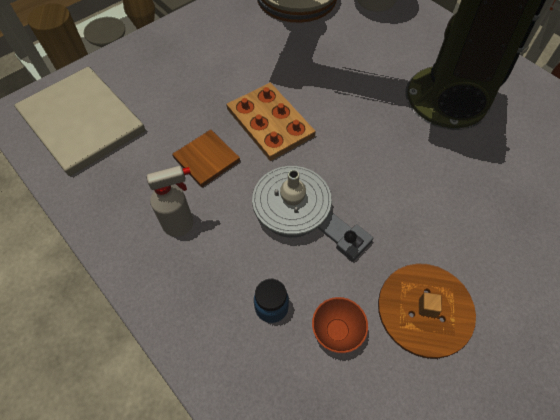

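View pics/side0.png

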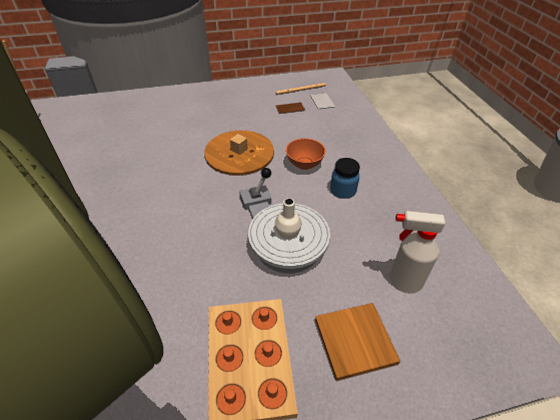

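View pics/wrist0.png

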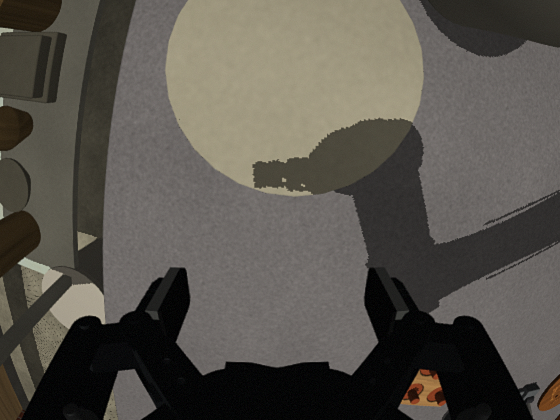

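The scene shows all six lids in the block around (270,118). The vase is on the head at (292,190), the board at (206,157), the lever ball at (351,237) and the carrier at (427,308). Next I'll measure their positions.

```bash
cat >> h.py <<'E'
def pm(n,d,c=None):
    c=c or get_calibration(n)
    v,u=np.mgrid[0:420,0:560].astype(float)
    if n=='wrist':
        x=(u-c['cx'])/c['fx'];y=(v-c['cy'])/c['fy'];r=np.hypot(x,y)+1e-9
        t=np.tan(np.minimum(r,1.4))/r; p=np.stack([x*t,y*t,np.ones_like(x)],-1)*d[...,None]
    else: p=np.stack([(u-c['cx'])/c['fx'],(v-c['cy'])/c['fy'],np.ones_like(u)],-1)*d[...,None]
    return p@R.from_euler('xyz',c['orientation']).as_matrix().T+c['origin']
def fitcirc(x,y):
    A=np.c_[2*x,2*y,np.ones_like(x)];s=np.linalg.lstsq(A,x*x+y*y,rcond=None)[0]
    return s[0],s[1],np.sqrt(s[2]+s[0]**2+s[1]**2)
def proj(n,P,c=None):
    c=c or get_calibration(n); q=(np.atleast_2d(P)-c['origin'])@R.from_euler('xyz',c['orientation']).as_matrix()
    if n=='wrist':
        h=np.hypot(q[:,0],q[:,1])+1e-12;t=np.arctan2(h,q[:,2]);return np.c_[c['cx']+c['fx']*t*q[:,0]/h,c['cy']+c['fy']*t*q[:,1]/h]
    return np.c_[c['cx']+c['fx']*q[:,0]/q[:,2],c['cy']+c['fy']*q[:,1]/q[:,2]]
def show(n,name,crop=None,s=1):
    c=get_calibration(n);im,d=snapshot(n);np.savez(f"pics/{name}.npz",im=im,d=d,P=pm(n,d,c))
    o=im
    if crop: a,b,e,f=crop;o=im[b:f,a:e]
    o=cv2.resize(o,None,fx=s,fy=s,interpolation=cv2.INTER_CUBIC);cv2.imwrite(f"pics/{name}.png",o[:,:,::-1]);return im,d,pm(n,d,c),c
E
cat > m1.py <<'E'
from h import *
for n in ["scene","side"]:
    z=np.load(f"pics/{n}0.npz");P=pm(n,z['d']);im=z['im']
    print(n)
    X,Y,Z=P[...,0],P[...,1],P[...,2]
    inb=(X>0.2)&(X<0.85)&(Y>-0.5)&(Y<0.5)
    b=(Z>0.006)&inb
    k,l,st,ce=cv2.connectedComponentsWithStats(b.astype(np.uint8))
    for i in range(1,k):
        if st[i,4]>60:
            m=l==i; print(st[i], 'x',X[m].min().round(3),X[m].max().round(3),'y',Y[m].min().round(3),Y[m].max().round(3),'zmax',Z[m].max().round(3),'mean',P[m].mean(0).round(3))
    print('bench z',np.median(Z[inb&(abs(Z)<0.006)]))
E
python3 m1.py
```

```text
scene
[ 226   82   90   78 3632] x 0.348 0.512 y -0.365 -0.137 zmax 0.052 mean [ 0.436 -0.242  0.024]
[  75  111   71   52 1629] x 0.682 0.85 y -0.5 -0.436 zmax 0.038 mean [ 0.773 -0.462  0.028]
[ 146  129   94  108 4337] x 0.566 0.821 y -0.325 -0.123 zmax 0.2 mean [ 0.712 -0.197  0.074]
[ 252  166  121   95 5691] x 0.475 0.654 y -0.106 0.173 zmax 0.148 mean [0.562 0.022 0.053]
[ 378  263   98   95 7086] x 0.415 0.615 y 0.25 0.448 zmax 0.058 mean [0.52  0.352 0.015]
[ 254  279   35   44 1241] x 0.719 0.787 y 0.102 0.167 zmax 0.091 mean [0.758 0.14  0.071]
[ 312  297   56   56 2291] x 0.63 0.739 y 0.204 0.312 zmax 0.055 mean [0.678 0.256 0.028]
bench z 0.001280441580144842
side
[    0   129   163   291 30563] x 0.353 0.387 y -0.5 -0.431 zmax 0.625 mean [ 0.37  -0.481  0.601]
[ 204  131  126  142 7652] x 0.415 0.654 y -0.109 0.45 zmax 0.147 mean [0.541 0.098 0.042]
[286 138  40  32 909] x 0.63 0.737 y 0.202 0.312 zmax 0.053 mean [0.688 0.267 0.032]
[330 158  30  40 969] x 0.716 0.783 y 0.093 0.159 zmax 0.088 mean [0.744 0.115 0.058]
[ 390  211   55   82 3050] x 0.726 0.817 y -0.2 -0.134 zmax 0.197 mean [ 0.768 -0.174  0.118]
[ 208  299   89  121 9444] x 0.35 0.511 y -0.364 -0.142 zmax 0.049 mean [ 0.429 -0.263  0.023]
[ 315  303   85   78 4255] x 0.567 0.687 y -0.326 -0.205 zmax 0.022 mean [ 0.625 -0.271  0.018]
[477 405  61  15 493] x 0.759 0.85 y -0.465 -0.441 zmax 0.033 mean [ 0.818 -0.45   0.029]
bench z -9.809366779467421e-06
```

```bash
cat > m2.py <<'E'
from h import *
def hsv(im): return cv2.cvtColor(im,cv2.COLOR_RGB2HSV)
for n in ["scene","side"]:
    z=np.load(f"pics/{n}0.npz");P=pm(n,z['d']);im=z['im'];H=hsv(im).astype(int)
    X,Y,Z=P[...,0],P[...,1],P[...,2]
    print(n)
    def circ(m,label):
        cs,_=cv2.findContours(m.astype(np.uint8),cv2.RETR_EXTERNAL,cv2.CHAIN_APPROX_NONE)
        c=max(cs,key=cv2.contourArea)[:,0]; h=cv2.convexHull(c)[:,0]
        q=P[c[:,1],c[:,0]]
        print(label,np.round(fitcirc(q[:,0],q[:,1]),4),'z',np.median(q[:,2]).round(4))
        return
    nearw=(np.hypot(X-.565,Y+.016)<.13)
    circ(nearw&(abs(Z-.052)<.006),'head')
    cz=0.012
    nc=(np.hypot(X-.515,Y-.35)<.13)
    circ(nc&(abs(Z-.012)<.006),'carrier')
    m=nc&(abs(Z-.052)<.005); print('grip top',P[m].mean(0).round(4),m.sum(), cv2.minAreaRect((P[m][:,:2]*1000).astype(np.float32)))
    m=nearw&(Z>.128)&(Z<.16); print('vase top',P[m].mean(0).round(4),m.sum(), (P[m].min(0)+P[m].max(0))[:2]/2, P[m].max(0)-P[m].min(0))
    m=(np.hypot(X-.53,Y-.15)<.09)&(Z>.03)&(Y>.1); print('lever',m.sum(),P[m].min(0),P[m].max(0))
    mb=m&(H[...,2]<60)
    mt=m&(Z>Z[m].max()-.03); A=np.c_[2*P[mt],np.ones(mt.sum())];s=np.linalg.lstsq(A,(P[mt]**2).sum(1),rcond=None)[0]; print('ball sphere fit',s[:3],np.sqrt(s[3]+(s[:3]**2).sum()), mt.sum())
    m=(X>.33)&(X<.52)&(Y>-.4)&(Y<-.1)&(Z>.018)&(Z<.026); r=cv2.minAreaRect((P[m][:,:2]*1000).astype(np.float32)); print('tray',r)
    m=(X>.55)&(X<.7)&(Y>-.35)&(Y<-.19)&(Z>.012)&(Z<.024); r=cv2.minAreaRect((P[m][:,:2]*1000).astype(np.float32)); print('board',r)
    m=(X>.33)&(X<.52)&(Y>-.4)&(Y<-.1)&(Z>.04)
    k,l,st,ce=cv2.connectedComponentsWithStats(m.astype(np.uint8))
    for i in range(1,k):
        q=P[l==i]; q=q[q[:,2]>.043]; 
        if len(q)>5: print(' knob',ce[i].round(0),((q.min(0)+q.max(0))/2).round(4),(q.max(0)-q.min(0)).round(4),len(q))
E
python3 m2.py
python3 - <<'E'
import cv2,numpy as np
a=np.load('pics/scene0.npz')['im'];b=np.load('pics/side0.npz')['im']
A=cv2.resize(a[150:270,240:400],None,fx=3,fy=3,interpolation=2);B=cv2.resize(a[255:365,370:485],None,fx=3,fy=3,interpolation=2)
C=cv2.resize(b[185:280,230:340],None,fx=3.6,fy=3.6,interpolation=2)
o=np.zeros((360,800,3),np.uint8);o[:A.shape[0],:480]=A;cv2.imwrite('pics/c1.png',A[:,:,::-1]);cv2.imwrite('pics/c2.png',B[:,:,::-1]);cv2.imwrite('pics/c3.png',C[:,:,::-1])
E
```

```text
scene
head [ 0.5649 -0.0156  0.0887] z 0.0522
carrier [0.5154 0.349  0.0987] z 0.0119
grip top [0.5162 0.3489 0.0527] 318 ((515.084228515625, 348.8616943359375), (36.553672790527344, 37.4104118347168), 41.462032318115234)
vase top [ 0.5646 -0.013   0.1418] 129 [ 0.56301527 -0.01528725] [0.0225157  0.02413224 0.02025406]
lever 192 [0.51066412 0.13712113 0.03013725] [0.56333443 0.16207833 0.10165875]
ball sphere fit [0.55067589 0.14828334 0.08825941] 0.011957246213985794 126
tray ((429.3973083496094, -252.06137084960938), (214.1477813720703, 142.75173950195312), 83.29653930664062)
board ((627.1621704101562, -263.03839111328125), (121.59790802001953, 123.31501007080078), 0.18085737526416779)
 knob [266.  90.] [ 0.388  -0.314   0.0465] [0.0164 0.0194 0.0055] 28
 knob [244. 101.] [ 0.4564 -0.3213  0.0472] [0.0183 0.0173 0.0083] 32
 knob [280. 106.] [ 0.3964 -0.2466  0.0474] [0.0169 0.0171 0.0077] 30
 knob [258. 117.] [ 0.464 -0.254  0.047] [0.0168 0.0166 0.006 ] 32
 knob [296. 123.] [ 0.4044 -0.1791  0.0474] [0.0169 0.018  0.0087] 32
 knob [273. 134.] [ 0.4726 -0.187   0.0465] [0.0157 0.0
[... 428 characters left out ...]
it [0.54935192 0.14591925 0.08515369] 0.013115954201008044 96
tray ((429.8270568847656, -251.82412719726562), (209.96481323242188, 140.33291625976562), 83.28018188476562)
board ((627.003662109375, -265.4024658203125), (119.82611083984375, 121.09308624267578), 0.10111267119646072)
 knob [264. 312.] [ 0.4716 -0.1896  0.0455] [0.0165 0.0172 0.0043] 68
 knob [226. 316.] [ 0.4041 -0.1815  0.0458] [0.0165 0.0167 0.0055] 69
 knob [267. 348.] [ 0.4638 -0.2576  0.0457] [0.0163 0.0158 0.005 ] 78
 knob [228. 353.] [ 0.3957 -0.2487  0.0456] [0.0162 0.0157 0.0052] 79
 knob [272. 388.] [ 0.4557 -0.3244  0.0459] [0.0162 0.0166 0.0057] 94
 knob [229. 394.] [ 0.3883 -0.3169  0.0456] [0.0162 0.0165 0.0052] 95
```

View pics/c1.png

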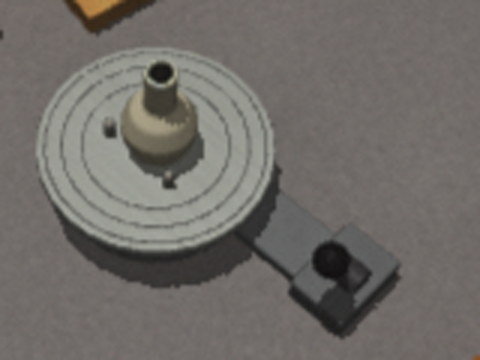

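View pics/c2.png

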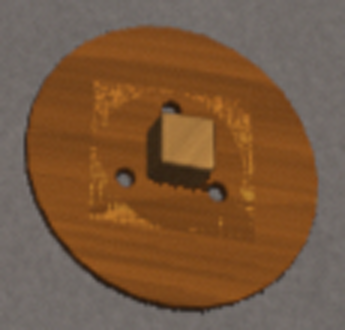

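View pics/c3.png

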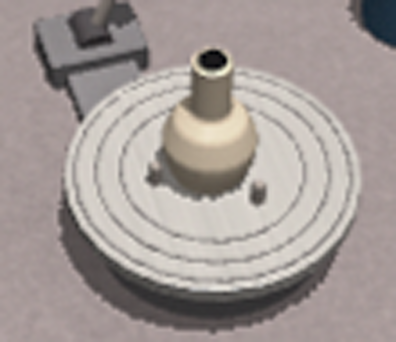

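Next comes the brake: I'll move around to the +x side of the ball with the fingers shut.

Call:
{"method": "apply_moves", "body": {
  "rows": [0.023,0.037,0,0,0,0,1,0.046,0.073,0,0,0,0,1,0.068,0.11,0,0,0,0,1,0.091,0.146,0,0,0,0,1,0.114,0.183,0,0,0,0,1]
}}

```text
time_s: 0.78
position: [0.2558, -0.3988, 0.239]
tool_rot: [3.141, 0.0, -2.904]
contact_force: [0.7, 0.1, -0.2]
gripper_width: 0.003
```

Call:
{"method": "apply_moves", "body": {
  "rows": [0.023,0.037,0,0,0,0,1,0.046,0.073,0,0,0,0,1,0.068,0.11,0,0,0,0,1,0.091,0.146,0,0,0,0,1,0.114,0.183,0,0,0,0,1]
}}

```text
time_s: 1.4
position: [0.3698, -0.2157, 0.2392]
tool_rot: [3.141, 0.0, -2.904]
contact_force: [1.0, -0.3, -0.2]
gripper_width: -0.003
```

Call:
{"method": "apply_moves", "body": {
  "rows": [0.023,0.037,0,0,0,0,1,0.046,0.073,0,0,0,0,1,0.068,0.11,0,0,0,0,1,0.091,0.146,0,0,0,0,1,0.114,0.183,0,0,0,0,1]
}}

```text
time_s: 2.02
position: [0.4838, -0.0327, 0.2392]
tool_rot: [3.141, 0.0, -2.904]
contact_force: [0.4, -0.2, 0.3]
gripper_width: -0.0
```

Call:
{"method": "apply_moves", "body": {
  "rows": [0.023,0.037,0,0,0,0,1,0.046,0.073,0,0,0,0,1,0.068,0.11,0,0,0,0,1,0.091,0.146,0,0,0,0,1,0.114,0.183,0,0,0,0,1]
}}

```text
time_s: 2.65
position: [0.5979, 0.1502, 0.2389]
tool_rot: [3.142, -0.0, -2.904]
contact_force: [0.1, 0.2, 0.2]
gripper_width: -0.002
```

Call:
{"method": "apply_moves", "body": {
  "rows": [0,0,-0.04,0,0,0,1,0,0,-0.08,0,0,0,1,0,0,-0.12,0,0,0,1,0,0,-0.156,0,0,0,1,0,0,-0.156,0,0,0,1]
}}

```text
time_s: 3.28
position: [0.5953, 0.1481, 0.0795]
tool_rot: [-3.14, -0.007, -2.904]
contact_force: [-0.7, -0.1, 1.0]
gripper_width: 0.001
```

Call:
{"method": "apply_moves", "body": {
  "rows": [-0.012,0.0,0,0,0,0,1,-0.024,0,0,0,0,0,1,-0.036,0,0,0,0,0,1,-0.048,0,0,0,0,0,1,-0.06,0,0,0,0,0,1]
}}

```text
time_s: 3.9
position: [0.5365, 0.149, 0.0836]
tool_rot: [3.141, 0.0, -2.904]
contact_force: [1.6, 0.3, 0.8]
gripper_width: 0.001
```

Call:
{"method": "apply_moves", "body": {
  "rows": [-0.006,0.0,0,0,0,0,1,-0.012,0,0,0,0,0,1,-0.016,0,0,0,0,0,1,-0.02,0,0,0,0,0,1,-0.024,0,0,0,0,0,1]
}}

```text
time_s: 4.53
position: [0.5131, 0.1489, 0.0831]
tool_rot: [3.141, -0.0, -2.904]
contact_force: [0.9, 0.4, -0.5]
gripper_width: 0.001
```

Run:
```python
from h import *
show('side','s1',(200,120,400,270),3)
show('scene','s1b',(240,150,440,300),3)
```

```text
(no output)
```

View pics/s1.png

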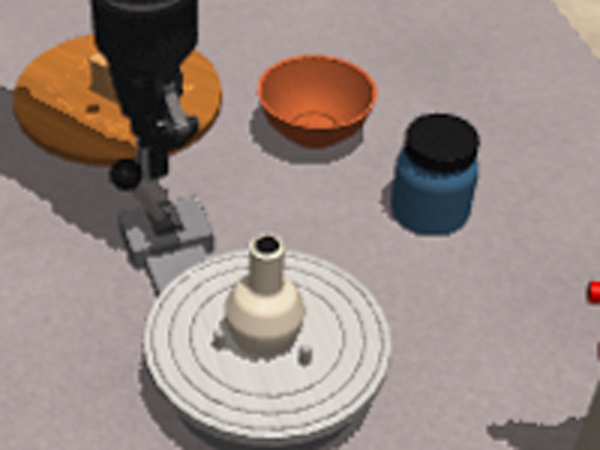

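View pics/s1b.png

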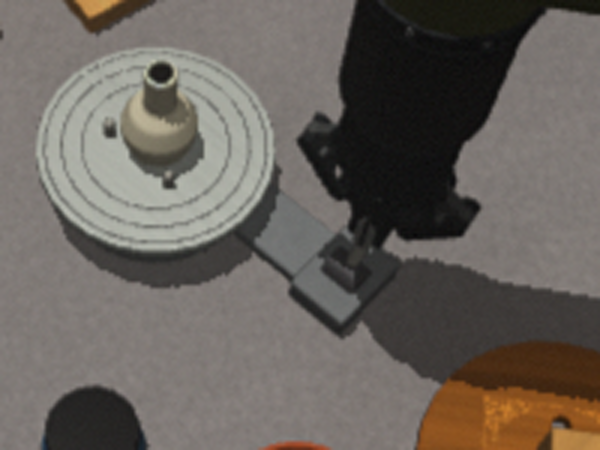

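The lever is leaning towards the robot, with the ball at (125,175) in the side crop. I'll keep pushing gently until it meets the stop.

Call:
{"method": "apply_moves", "body": {
  "rows": [-0.002,0.0,0,0,0,0,1,-0.004,0,0,0,0,0,1,-0.006,0,0,0,0,0,1,-0.007,0,0,0,0,0,1,-0.008,0,0,0,0,0,1]
}}

```text
time_s: 5.25
position: [0.5088, 0.1492, 0.0836]
tool_rot: [-3.141, 0.008, -2.904]
contact_force: [23.0, -1.5, -14.0]
gripper_width: 0.0
```

Call:
{"method": "apply_moves", "body": {
  "rows": [-0.001,0.0,0,0,0,0,1,-0.002,0,0,0,0,0,1,-0.003,0,0,0,0,0,1,-0.003,0,0,0,0,0,1,-0.003,0,0,0,0,0,1]
}}

```text
time_s: 5.88
position: [0.5085, 0.1492, 0.0838]
tool_rot: [-3.141, 0.014, -2.904]
contact_force: [35.0, -2.3, -20.5]
gripper_width: -0.003
```

Call:
{"method": "apply_moves", "body": {
  "rows": [0.012,0.0,0,0,0,0,1,0.03,0,0,0,0,0,1,0.03,0,0.05,0,0,0,1,0.03,0,0.1,0,0,0,1,0.03,0,0.15,0,0,0,1]
}}

```text
time_s: 6.5
position: [0.532, 0.1487, 0.2348]
tool_rot: [3.142, -0.001, -2.904]
contact_force: [-0.0, 0.4, 0.7]
gripper_width: -0.004
```

Call:
{"method": "apply_moves", "body": {
  "rows": [0.006,-0.03,0,0,0,0,0,0.012,-0.07,0,0,0,0,0,0.018,-0.11,0,0,0,0,0,0.024,-0.15,0,0,0,0,0,0.03,-0.164,0,0,0,0,0]
}}

```text
time_s: 7.12
position: [0.5623, -0.0168, 0.2334]
tool_rot: [3.141, -0.0, -2.906]
contact_force: [0.3, 0.5, 0.3]
gripper_width: 1.0
```

Run:
```python
from h import *
print(status.sense()['position'])
im,d,P,c=show('wrist','w2')
print(proj('wrist',[[.5645,-.0155,.144],[.5645,-.0155,.052]],c))
z=np.load('pics/w2.npz');
im,d,P,c=show('side','s2',(200,120,400,270),3)
m=(np.hypot(P[...,0]-.5,P[...,1]-.147)<.06)&(P[...,2]>.06)&(P[...,2]<.12); mt=P[m]; print(len(mt),mt.min(0),mt.max(0))
im,d,P,c=show('scene','s2b')
m=(np.hypot(P[...,0]-.5,P[...,1]-.147)<.06)&(P[...,2]>.06)&(P[...,2]<.12); mt=P[m]; print(len(mt),mt.min(0),mt.max(0))
```

```text
[ 0.5622641  -0.01682998  0.23339884]
[[279.03792574 218.15063353]
 [278.41524029 185.42305582]]
115 [0.47507702 0.1266596  0.06019034] [0.50351658 0.1483316  0.09718758]
150 [0.47769718 0.13095097 0.06045498] [0.50673693 0.15514079 0.09940736]
```

View pics/w2.png

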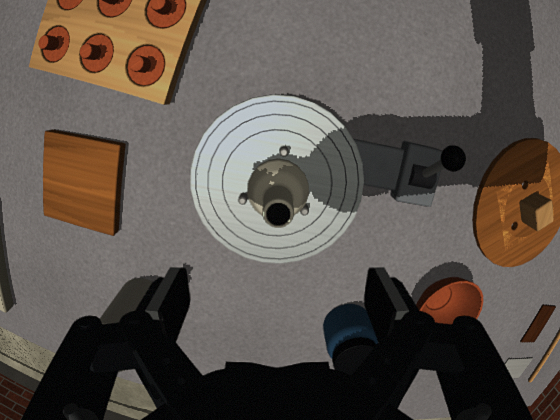

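The wrist view shows the vase mouth at (278,213), the pins at about (284,151), (242,199) and (305,209), and the lever lying towards the robot with its ball at (452,158). I'll refine the positions from this view.

```bash
cat >> h.py <<'E'
def ray(n,uv,zp,c):
    u,v=uv; x=(u-c['cx'])/c['fx'];y=(v-c['cy'])/c['fy']
    if n=='wrist':
        r=np.hypot(x,y)+1e-12; k=np.array([np.sin(r)*x/r,np.sin(r)*y/r,np.cos(r)])
    else: k=np.array([x,y,1.])
    k=R.from_euler('xyz',c['orientation']).as_matrix()@k
    return c['origin']+k*(zp-c['origin'][2])/k[2]
E
python3 - <<'E'
from h import *
z=np.load('pics/w2.npz');P=z['P'];im=z['im'];c=get_calibration('wrist')
X,Y,Z=P[...,0],P[...,1],P[...,2]
m=(np.hypot(X-.564,Y+.016)<.13)&(abs(Z-.052)<.008)
m8=m.astype(np.uint8);cs,_=cv2.findContours(m8,0,cv2.CHAIN_APPROX_NONE);k=max(cs,key=cv2.contourArea)[:,0]
# outer-edge by ray on plane z=.052
q=np.array([ray('wrist',p,.052,c) for p in k]);print('head',fitcirc(q[:,0],q[:,1]),np.median(Z[m]))
m=(np.hypot(X-.564,Y+.016)<.03)&(Z>.135)
v,u=np.nonzero(m);print('neck',P[m].mean(0),u.mean(),v.mean(),len(u)); k=cv2.convexHull(np.c_[u,v].astype(np.int32))[:,0]
q=np.array([ray('wrist',p,.144,c) for p in k]);print(fitcirc(q[:,0],q[:,1]))
crop=cv2.resize(im[130:230,220:330],None,fx=6,fy=6,interpolation=2)[:,:,::-1];cv2.imwrite('pics/w2c.png',crop)
E
```

```text
head (np.float64(0.5633072868219469), np.float64(-0.01594054320758498), np.float64(0.08869555435810064)) 0.052730136058938115
neck [ 0.54914718 -0.01923621  0.30065708] 283.41475779196395 378.60448742020276 10652
(np.float64(0.6900366689799651), np.float64(0.044308060715582576), np.float64(0.14875501552593204))
```

View pics/w2c.png

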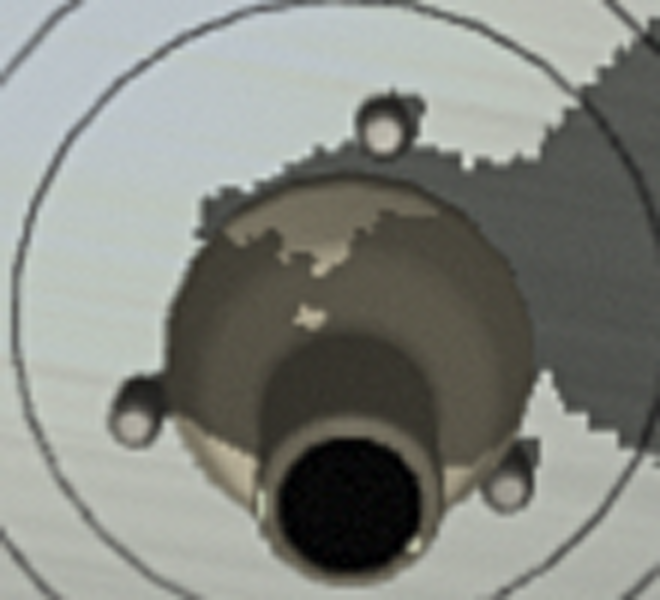

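Run:
```python
from h import *
c=get_calibration('wrist')
print('mouth',ray('wrist',(278,213.6),.144,c))
q=np.array([ray('wrist',p,.067,c) for p in [(283.8,152),(242.5,200.5),(304.8,211.5)]]);print(q)
ctr=q.mean(0);print(ctr,[ (np.hypot(*(p-ctr)[:2]),np.degrees(np.arctan2(*(p-ctr)[1::-1]))) for p in q])
print(status.sense()['position'],status.sense()['tool_rot'])
```

```text
mouth [ 0.56110531 -0.01546031  0.144     ]
[[ 0.5277437  -0.01766599  0.067     ]
 [ 0.58346061 -0.04538446  0.067     ]
 [ 0.58018618  0.01672439  0.067     ]]
[ 0.56379683 -0.01544202  0.067     ] [(np.float64(0.03612165952468229), np.float64(-176.47012458381107)), (np.float64(0.035821973017410164), np.float64(-56.70631799219919)), (np.float64(0.03610109209738832), np.float64(63.00035833665973))]
[ 0.56239152 -0.01516208  0.23295286] [ 3.14112807e+00 -8.23689626e-04 -2.90478778e+00]
```

Pin centre is (0.5638, -0.0155), with a phase of 63.3° mod 120°. Next I'll lower onto the vase neck.

Call:
{"method": "apply_moves", "body": {
  "rows": [0.001,0,-0.03,0,0,0,0,0.001,0,-0.06,0,0,0,0,0.001,0,-0.09,0,0,0,0,0.001,0,-0.114,0,0,0,0,0.001,0,-0.114,0,0,0,0]
}}

```text
time_s: 7.9
position: [0.5621, -0.0141, 0.1172]
tool_rot: [3.141, -0.004, -2.902]
contact_force: [0.0, -0.4, 1.1]
gripper_width: 1.003
```

Call:
{"method": "apply_moves", "body": {
  "rows": [0,0,0,0,0,0,0.8,0,0,0,0,0,0,1,0,0,0,0,0,0,1,0,0,0,0,0,0,1,0,0,0,0,0,0,1]
}}

```text
time_s: 8.52
position: [0.5638, -0.0152, 0.1201]
tool_rot: [-3.141, 0.001, -2.904]
contact_force: [0.5, -0.4, 3.6]
gripper_width: 0.265
```

Call:
{"method": "apply_moves", "body": {
  "rows": [0,0,0.02,0,0,0,1,0,0,0.04,0,0,0,1,0,0,0.06,0,0,0,1,0,0,0.08,0,0,0,1,0,0,0.08,0,0,0,1]
}}

```text
time_s: 9.15
position: [0.5643, -0.015, 0.2019]
tool_rot: [-3.141, 0.004, -2.904]
contact_force: [0.4, -0.7, -2.7]
gripper_width: 0.268
```

Call:
{"method": "apply_moves", "body": {
  "rows": [0.01,-0.04,0,0,0,0,1,0.025,-0.1,0,0,0,0,1,0.04,-0.16,0,0,0,0,1,0.055,-0.22,0,0,0,0,1,0.063,-0.249,0,0,0,0,1]
}}

```text
time_s: 9.78
position: [0.6259, -0.267, 0.1972]
tool_rot: [3.14, -0.003, -2.906]
contact_force: [0.5, 1.0, -1.5]
gripper_width: 0.265
```

Call:
{"method": "apply_moves", "body": {
  "rows": [0,0,-0.03,0,0,0,1,0,0,-0.06,0,0,0,1,0,0,-0.08,0,0,0,1,0,0,-0.09,0,0,0,1,0,0,-0.09,0,0,0,1]
}}

```text
time_s: 10.4
position: [0.6262, -0.264, 0.109]
tool_rot: [3.141, -0.001, -2.904]
contact_force: [-0.9, 0.3, -1.5]
gripper_width: 0.265
```

Run:
```python
from h import *
print(status.sense()['position'],status.sense()['contact_force'],status.sense()['gripper_width'])
show('side','s3',(280,230,480,380),3)
```

```text
[ 0.62624211 -0.26397578  0.10896542] [-0.92731564  0.25135162 -1.46318866] 0.2651628005619416
```

View pics/s3.png

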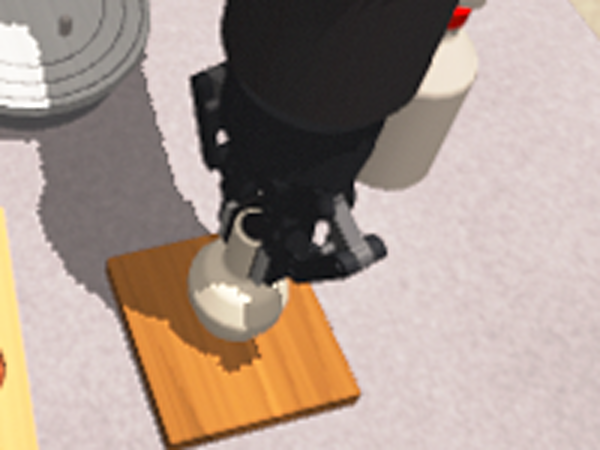

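The vase is held upright over the board at (235,290) in the crop. I'll lower it slowly to contact.

Call:
{"method": "apply_moves", "body": {
  "rows": [0,0,-0.008,0,0,0,1,0,0,-0.015,0,0,0,1,0,0,-0.02,0,0,0,1,0,0,-0.021,0,0,0,1,0,0,-0.022,0,0,0,1]
}}

```text
time_s: 11.08
position: [0.6264, -0.2642, 0.0874]
tool_rot: [-3.141, 0.0, -2.904]
contact_force: [-0.2, -0.4, -2.2]
gripper_width: 0.265
```

Call:
{"method": "apply_moves", "body": {
  "rows": [0,0,-0.0005,0,0,0,1,0,0,-0.001,0,0,0,1,0,0,-0.0015,0,0,0,1,0,0,-0.002,0,0,0,1,0,0,-0.002,0,0,0,1]
}}

```text
time_s: 11.7
position: [0.6265, -0.2642, 0.0862]
tool_rot: [-3.141, 0.001, -2.904]
contact_force: [-1.0, 1.4, 3.1]
gripper_width: 0.268
```

Contact. I'll release and lift.

Call:
{"method": "apply_moves", "body": {
  "rows": [0,0,0,0,0,0,0.6,0,0,0,0,0,0,0.4,0,0,0,0,0,0,0,0,0,0,0,0,0,0,0,0,0,0,0,0,0]
}}

```text
time_s: 12.32
position: [0.6264, -0.2641, 0.0852]
tool_rot: [3.142, -0.0, -2.904]
contact_force: [0.0, -0.0, 0.1]
gripper_width: 1.001
```

Call:
{"method": "apply_moves", "body": {
  "rows": [0,0,0.02,0,0,0,0,0,0,0.06,0,0,0,0,0,0,0.1,0,0,0,0,0,0,0.14,0,0,0,0,0,0,0.16,0,0,0,0]
}}

```text
time_s: 12.95
position: [0.6268, -0.2646, 0.2506]
tool_rot: [-3.139, 0.005, -2.904]
contact_force: [-0.3, -1.0, -0.4]
gripper_width: 0.998
```

Call:
{"method": "apply_moves", "body": {
  "rows": [-0.01,0.05,0,0,0,0,0,-0.02,0.1,0,0,0,0,0,-0.03,0.15,0,0,0,0,0,-0.04,0.2,0,0,0,0,0,-0.05,0.25,0,0,0,0,0]
}}

```text
time_s: 13.58
position: [0.5759, -0.0127, 0.2474]
tool_rot: [-3.141, 0.002, -2.904]
contact_force: [0.6, 0.5, 0.2]
gripper_width: 0.998
```

Call:
{"method": "apply_moves", "body": {
  "rows": [-0.01,0.05,0,0,0,0,0,-0.02,0.1,0,0,0,0,0,-0.03,0.15,0,0,0,0,0,-0.04,0.2,0,0,0,0,0,-0.05,0.25,0,0,0,0,0]
}}

```text
time_s: 14.2
position: [0.5259, 0.2374, 0.2475]
tool_rot: [3.141, 0.002, -2.904]
contact_force: [0.6, -0.5, 0.3]
gripper_width: 1.001
```

Call:
{"method": "apply_moves", "body": {
  "rows": [-0.002,0.03,0,0,0,0,0,-0.004,0.06,0,0,0,0,0,-0.006,0.09,0,0,0,0,0,-0.008,0.113,0,0,0,0,0,-0.01,0.113,0,0,0,0,0]
}}

```text
time_s: 14.82
position: [0.516, 0.3501, 0.2455]
tool_rot: [-3.142, -0.0, -2.902]
contact_force: [-0.8, -1.0, -0.4]
gripper_width: 1.0
```

Run:
```python
from h import *
print(status.sense()['position'],status.sense()['tool_rot'])
show('wrist','w4')
show('side','s4')
```

```text
[0.51603168 0.35008483 0.24546722] [-3.14158511e+00 -1.79145645e-04 -2.90243567e+00]
```

View pics/w4.png

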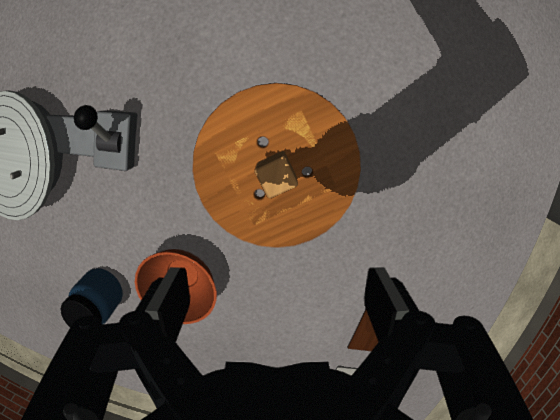

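View pics/s4.png

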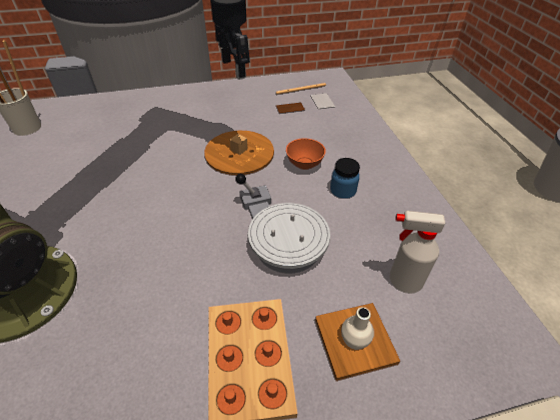

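The vase stands on the board at (358,330) and the head is clear. The carrier holes are at about (263,142), (307,172) and (259,194) in the wrist view.

Run:
```python
from h import *
z=np.load('pics/w4.npz');P=z['P'];im=z['im'];c=get_calibration('wrist')
cv2.imwrite('pics/w4c.png',cv2.resize(im[125:215,230:330],None,fx=7,fy=6.5,interpolation=2)[:,:,::-1])
X,Y,Z=P[...,0],P[...,1],P[...,2]
m=(np.hypot(X-.515,Y-.35)<.13)&(abs(Z-.012)<.005)
cs,_=cv2.findContours(m.astype(np.uint8),0,cv2.CHAIN_APPROX_NONE);k=max(cs,key=cv2.contourArea)[:,0]
q=np.array([ray('wrist',p,.012,c) for p in k]);print('carrier',fitcirc(q[:,0],q[:,1]),np.median(Z[m]))
m=(np.hypot(X-.515,Y-.35)<.03)&(abs(Z-.052)<.004);v,u=np.nonzero(m)
k=cv2.convexHull(np.c_[u,v].astype(np.int32))[:,0];q=np.array([ray('wrist',p,.052,c)[:2]*1000 for p in k],np.float32);print(m.sum(),cv2.minAreaRect(q))
```

```text
carrier (np.float64(0.5146406841050213), np.float64(0.3465555754181635), np.float64(0.09902061112026768)) 0.012714633311618817
1156 ((513.8524780273438, 346.1338806152344), (36.38869857788086, 35.94195556640625), 39.71356201171875)
```

View pics/w4c.png

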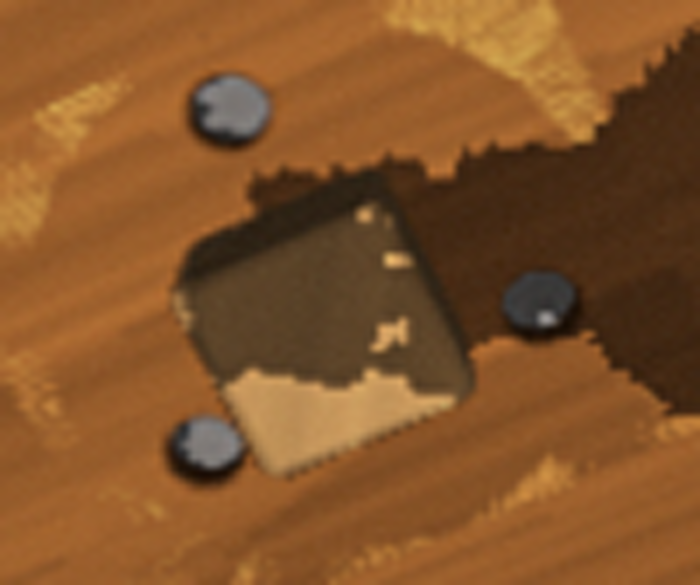

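Run:
```python
from h import *
c=get_calibration('wrist')
q=np.array([ray('wrist',p,.012,c) for p in [(262.9,141.9),(307.1,171.9),(259.6,193.9)]]);print(q)
ctr=q.mean(0);print(ctr,[ (np.hypot(*(p-ctr)[:2]),np.degrees(np.arctan2(*(p-ctr)[1::-1]))%120) for p in q])
```

```text
[[0.48670237 0.32439987 0.012     ]
 [0.50874434 0.38238497 0.012     ]
 [0.54798708 0.33458808 0.012     ]]
[0.51447793 0.34712431 0.012     ] [(np.float64(0.03588707208203508), np.float64(99.28815204739354)), (np.float64(0.035723782862266795), np.float64(99.23579354781486)), (np.float64(0.03577736699625587), np.float64(99.48849878898415))]
```

Carrier: centre (0.5145, 0.347), hole phase 99.35°, block sides at 39.35°. I'll turn the jaws +0.449 rad so they square up with the block.

Call:
{"method": "apply_moves", "body": {
  "rows": [-0.0015,-0.0032,-0.02,0,0,0.12,0,-0.0015,-0.0032,-0.04,0,0,0.24,0,-0.0015,-0.0032,-0.06,0,0,0.36,0,-0.0015,-0.0032,-0.08,0,0,0.449,0,-0.0015,-0.0032,-0.1,0,0,0.449,0]
}}

```text
time_s: 15.55
position: [0.5152, 0.345, 0.1452]
tool_rot: [3.142, 0.001, -2.456]
contact_force: [0.5, -0.0, -0.8]
gripper_width: 0.999
```

Run:
```python
from h import *
print(status.sense()['position'],status.sense()['tool_rot'])
im,d,P,c=show('wrist','w5')
print(proj('wrist',[[.5145,.347,.052],[.5145,.347,.012]],c))
```

```text
[0.51522516 0.34501278 0.14519528] [ 3.14151142e+00  9.70093475e-04 -2.45648009e+00]
[[280.42734552 214.50382867]
 [279.95854386 198.36780988]]
```

View pics/w5.png

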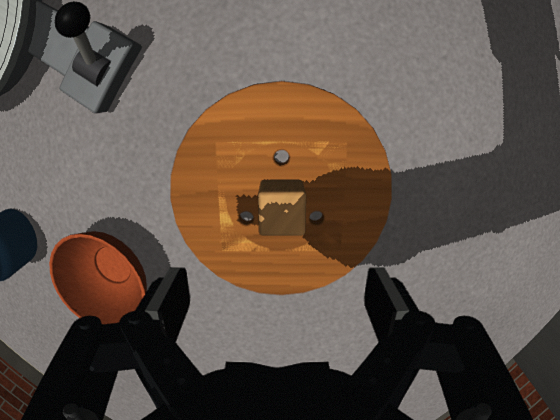

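The block's top centre is at about (282,214), square with the image and matching my projection. I'll descend and grip.

Call:
{"method": "apply_moves", "body": {
  "rows": [0,0.001,-0.04,0,0,0,0,0,0.001,-0.08,0,0,0,0,0,0.001,-0.105,0,0,0,0,0,0.001,-0.116,0,0,0,0,0,0.001,-0.116,0,0,0,0]
}}

```text
time_s: 16.23
position: [0.515, 0.3465, 0.0294]
tool_rot: [-3.141, -0.0, -2.456]
contact_force: [0.1, 0.4, 0.6]
gripper_width: 1.002
```

Call:
{"method": "apply_moves", "body": {
  "rows": [0,0,0,0,0,0,0.6,0,0,0,0,0,0,1,0,0,0,0,0,0,1,0,0,0,0,0,0,1,0,0,0,0,0,0,1]
}}

```text
time_s: 16.85
position: [0.5153, 0.3473, 0.0304]
tool_rot: [3.141, 0.002, -2.455]
contact_force: [-1.0, 1.8, 5.3]
gripper_width: 0.415
```

Call:
{"method": "apply_moves", "body": {
  "rows": [0,0,0.03,0,0,0,1,0,0,0.06,0,0,0,1,0,0,0.1,0,0,0,1,0,0,0.13,0,0,0,1,0,0,0.13,0,0,0,1]
}}

```text
time_s: 17.48
position: [0.5155, 0.3472, 0.1612]
tool_rot: [3.141, 0.003, -2.455]
contact_force: [-0.3, 1.1, -3.2]
gripper_width: 0.407
```

Call:
{"method": "apply_moves", "body": {
  "rows": [0.005,-0.036,0,0,0,-0.1,1,0.01,-0.073,0,0,0,-0.2,1,0.015,-0.11,0,0,0,-0.3,1,0.02,-0.146,0,0,0,-0.4,1,0.025,-0.181,0,0,0,-0.5,1]
}}

```text
time_s: 18.1
position: [0.5389, 0.1642, 0.1564]
tool_rot: [-3.141, -0.004, -2.958]
contact_force: [0.3, 0.2, -3.6]
gripper_width: 0.41
```

Call:
{"method": "apply_moves", "body": {
  "rows": [0.005,-0.036,0,0,0,-0.05,1,0.01,-0.073,0,0,0,-0.1,1,0.015,-0.11,0,0,0,-0.129,1,0.02,-0.146,0,0,0,-0.129,1,0.024,-0.181,0,0,0,-0.129,1]
}}

```text
time_s: 18.73
position: [0.5628, -0.0165, 0.1563]
tool_rot: [3.141, -0.004, -3.084]
contact_force: [0.9, 0.2, -2.8]
gripper_width: 0.412
```

Call:
{"method": "apply_moves", "body": {
  "rows": [0,0,-0.01,0,0,0,1,0,0,-0.02,0,0,0,1,0,0,-0.03,0,0,0,1,0,0,-0.03,0,0,0,1,0,0,-0.03,0,0,0,1]
}}

```text
time_s: 19.35
position: [0.564, -0.0149, 0.1296]
tool_rot: [-3.142, 0.0, -3.083]
contact_force: [-0.2, 0.4, -2.8]
gripper_width: 0.412
```

Run:
```python
from h import *
s=status.sense();print(s['position'],s['tool_rot'],s['gripper_width'],s['contact_force'])
im,d,P,c=show('wrist','w6')
cv2.imwrite('pics/w6c.png',cv2.resize(im[110:270,170:390],None,fx=3.6,fy=3.6,interpolation=2)[:,:,::-1])
show('scene','s6',(220,130,420,280),3)
```

```text
[ 0.56399898 -0.0148644   0.12955764] [-3.14155960e+00  4.17304759e-04 -3.08303259e+00] 0.41248975103432883 [-0.22347922  0.39861216 -2.78156513]
```

View pics/w6c.png

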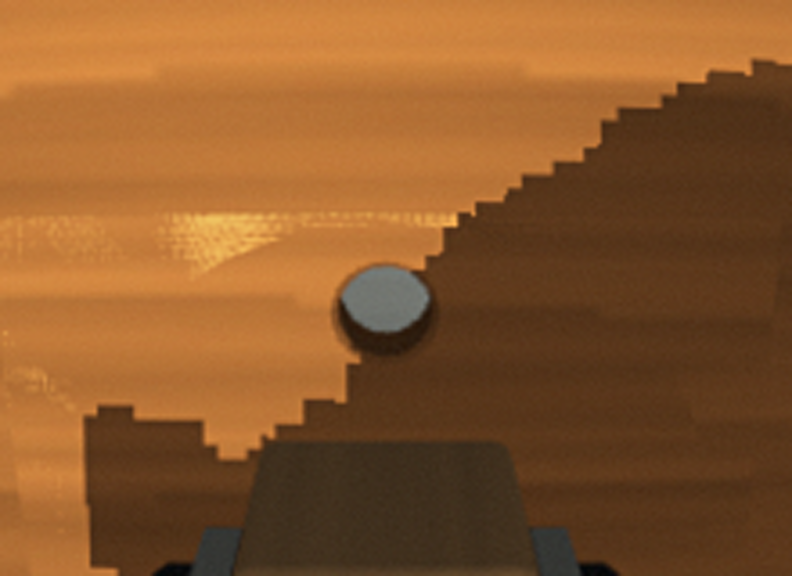

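View pics/s6.png

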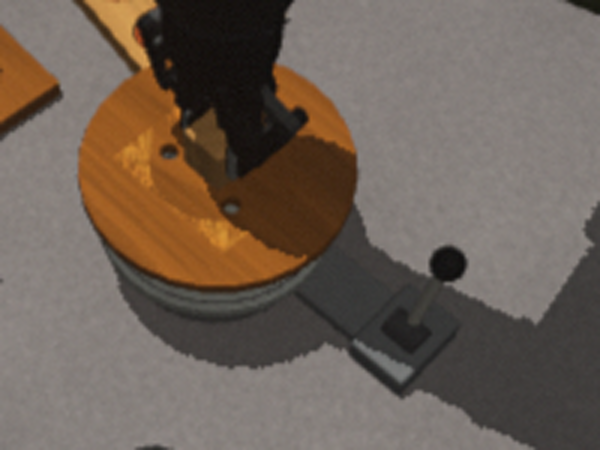

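Run:
```python
from h import *
c=get_calibration('wrist')
for zz in (.110,.111,.112): print(ray('wrist',(385/3.6+170,110+309/3.6),zz,c))
print(ray('wrist',(387/3.6+170,110+297/3.6),.099,c))
z=np.load('pics/w6.npz');P=z['P']
X,Y,Z=P[...,0],P[...,1],P[...,2]
m=(np.hypot(X-.564,Y+.0155)<.12)&(Z>.08)&(Z<.13);print(np.median(Z[m]))
m=(np.hypot(X-.564,Y+.0155)<.12)&(abs(Z-np.median(Z[m]))<.006)
v,u=np.nonzero(m);A=np.c_[X[m],Y[m],np.ones(m.sum())];print('plane',np.linalg.lstsq(A,Z[m],rcond=None)[0])
cs,_=cv2.findContours(m.astype(np.uint8),0,cv2.CHAIN_APPROX_NONE);k=max(cs,key=cv2.contourArea)[:,0];k=k[(k[:,1]<190)]
q=np.array([ray('wrist',p,.111,c) for p in k]);print('carrier',fitcirc(q[:,0],q[:,1]))
```

```text
[ 0.52832235 -0.01797054  0.11      ]
[ 0.52801427 -0.01798967  0.111     ]
[ 0.52770618 -0.0180088   0.112     ]
[ 0.5298394 -0.0175743  0.099    ]
0.1118333513736483
plane [ 0.00063805 -0.00077723  0.11147588]
carrier (np.float64(0.5634894666812515), np.float64(-0.016084809233347597), np.float64(0.09871441608128718))
```

The hole is within 0.5 mm of the pin line and the disc is level. I'll lower it with care.

Call:
{"method": "apply_moves", "body": {
  "rows": [0,0.0004,-0.01,0,0,0,1,0,0.0004,-0.018,0,0,0,1,0,0.0004,-0.025,0,0,0,1,0,0.0004,-0.028,0,0,0,1,0,0.0004,-0.03,0,0,0,1]
}}

```text
time_s: 20.08
position: [0.5639, -0.0149, 0.0991]
tool_rot: [-3.142, -0.0, -3.084]
contact_force: [1.0, 1.3, -2.6]
gripper_width: 0.409
```

Call:
{"method": "apply_moves", "body": {
  "rows": [0,0,-0.001,0,0,0,1,0,0,-0.002,0,0,0,1,0,0,-0.003,0,0,0,1,0,0,-0.004,0,0,0,1,0,0,-0.005,0,0,0,1]
}}

```text
time_s: 20.7
position: [0.5639, -0.0149, 0.0942]
tool_rot: [3.141, 0.0, -3.084]
contact_force: [0.0, 0.0, -2.1]
gripper_width: 0.414
```

Call:
{"method": "apply_moves", "body": {
  "rows": [0,0,-0.001,0,0,0,1,0,0,-0.002,0,0,0,1,0,0,-0.003,0,0,0,1,0,0,-0.004,0,0,0,1,0,0,-0.005,0,0,0,1]
}}

```text
time_s: 21.32
position: [0.5639, -0.0149, 0.0892]
tool_rot: [3.142, -0.0, -3.084]
contact_force: [-0.1, -0.1, -3.0]
gripper_width: 0.411
```

Call:
{"method": "apply_moves", "body": {
  "rows": [0,0,-0.001,0,0,0,1,0,0,-0.002,0,0,0,1,0,0,-0.003,0,0,0,1,0,0,-0.004,0,0,0,1,0,0,-0.005,0,0,0,1]
}}

```text
time_s: 21.95
position: [0.5639, -0.0149, 0.0842]
tool_rot: [3.141, 0.0, -3.084]
contact_force: [-0.8, 0.3, -2.3]
gripper_width: 0.409
```

It is going down over the pins with no contact force. Now for the final millimetres.

Call:
{"method": "apply_moves", "body": {
  "rows": [0,0,-0.0005,0,0,0,1,0,0,-0.001,0,0,0,1,0,0,-0.0015,0,0,0,1,0,0,-0.002,0,0,0,1,0,0,-0.0025,0,0,0,1]
}}

```text
time_s: 22.58
position: [0.564, -0.0149, 0.0824]
tool_rot: [-3.142, 0.001, -3.084]
contact_force: [-2.5, 0.5, 2.0]
gripper_width: 0.409
```

Call:
{"method": "apply_moves", "body": {
  "rows": [0,0,0,0,0,0,0.8,0,0,0,0,0,0,0.5,0,0,0,0,0,0,0,0,0,0,0,0,0,0,0,0,0,0,0,0,0]
}}

```text
time_s: 23.2
position: [0.5639, -0.0149, 0.0818]
tool_rot: [3.142, 0.0, -3.084]
contact_force: [0.7, -0.7, 0.4]
gripper_width: 0.996
```

Call:
{"method": "apply_moves", "body": {
  "rows": [0,0,0.03,0,0,0,0,0,0,0.07,0,0,0,0,0,0,0.11,0,0,0,0,0,0,0.14,0,0,0,0,0,0,0.16,0,0,0,0]
}}

```text
time_s: 23.82
position: [0.5642, -0.0149, 0.2437]
tool_rot: [3.141, 0.002, -3.084]
contact_force: [-0.8, -0.5, -0.0]
gripper_width: 0.995
```

Run:
```python
from h import *
s=status.sense();print(s['position'],s['tool_rot'],s['gripper_width'],s['contact_force'])
for n in ('wrist','scene','side'):
    im,d,P,c=show(n,n+'7')
    X,Y,Z=P[...,0],P[...,1],P[...,2]
    m=(np.hypot(X-.564,Y+.0155)<.12)&(abs(Z-.064)<.008)
    A=np.c_[X[m]-.564,Y[m]+.0155,np.ones(m.sum())];print(n,'plane',np.linalg.lstsq(A,Z[m],rcond=None)[0])
    cs,_=cv2.findContours(m.astype(np.uint8),0,cv2.CHAIN_APPROX_NONE);k=max(cs,key=cv2.contourArea)[:,0]
    q=np.array([ray(n,p,.064,c) for p in k]);print('carrier',fitcirc(q[:,0],q[:,1]))
```

```text
[ 0.56416273 -0.01489747  0.2437187 ] [ 3.14125546e+00  2.06821962e-03 -3.08380893e+00] 0.9951561082408117 [-0.81124253 -0.4944693  -0.00428919]
wrist plane [1.52118354e-03 4.74034780e-05 6.47194739e-02]
carrier (np.float64(0.5639730980046863), np.float64(-0.015889802485998805), np.float64(0.09880850838296425))
scene plane [-0.00261469 -0.00236943  0.06516897]
carrier (np.float64(0.5658846057972131), np.float64(-0.013278234796510302), np.float64(0.09955856921352943))
side plane [0.00164019 0.00454046 0.06396343]
carrier (np.float64(0.5638911091720339), np.float64(-0.019246782372374205), np.float64(0.0997192957511892))
```

View pics/wrist7.png

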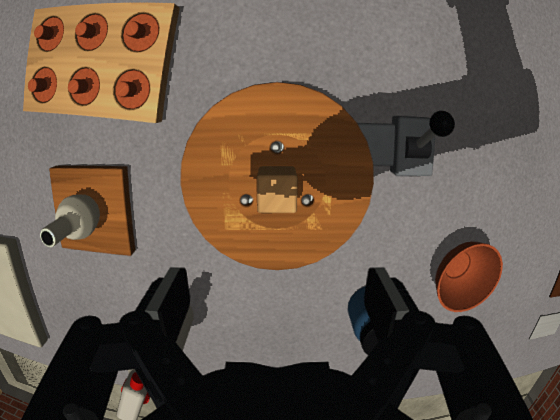

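View pics/side7.png

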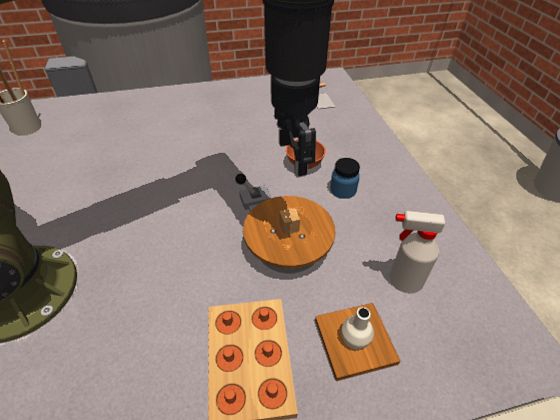

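The carrier lies flat: its top is at 0.064–0.065 everywhere, the pin tips show through the holes at (277,147), (246,200) and (308,200), and it is centred on the head. The vase stands on the board. The lids are next, and I'll check the knobs from above the tray first.

Call:
{"method": "apply_moves", "body": {
  "rows": [-0.02,-0.035,0,0,0,0,0.5,-0.04,-0.07,0,0,0,0,0.5,-0.06,-0.105,-0.02,0,0,0,0.5,-0.08,-0.14,-0.05,0,0,0,0.5,-0.093,-0.174,-0.07,0,0,0,0.5]
}}

```text
time_s: 24.6
position: [0.4691, -0.1896, 0.1687]
tool_rot: [3.14, -0.003, -3.084]
contact_force: [0.8, -0.1, 1.0]
gripper_width: 0.501
```

```bash
cat > knobs.py <<'E'
from h import *
import sys
im,d,P,c=show('wrist',sys.argv[1]); s=status.sense();print(s['position'].round(4),s['gripper_width'])
T=dict(Am=(.3879,-.3155),Bm=(.3958,-.248),Cm=(.4038,-.1805),Ap=(.4554,-.3235),Bp=(.4634,-.256),Cp=(.4714,-.1885))
X,Y,Z=P[...,0],P[...,1],P[...,2]
for k,t in T.items():
    m=(np.hypot(X-t[0],Y-t[1])<.02)&(Z>.040)&(Z<.052)
    if m.sum()<20: print(k,'none');continue
    v,u=np.nonzero(m); h=cv2.convexHull(np.c_[u,v].astype(np.int32))[:,0]
    (cx,cy),(a,b),_=cv2.fitEllipse(h) if len(h)>5 else ((u.mean(),v.mean()),(0,0),0)
    q=np.array([ray('wrist',p,.046,c) for p in h])
    print(k,np.round(fitcirc(q[:,0],q[:,1]),4),P[m].mean(0).round(4))
E
python3 knobs.py w8
```

```text
[ 0.467  -0.1918  0.1661] 0.49675726576055607
Am [ 0.3874 -0.314   0.0093] [ 0.3875 -0.3142  0.0457]
Bm [ 0.3952 -0.2477  0.0088] [ 0.3952 -0.2477  0.046 ]
Cm [ 0.4031 -0.1811  0.0086] [ 0.4031 -0.1811  0.0461]
Ap [ 0.4541 -0.322   0.0093] [ 0.454  -0.3222  0.0456]
Bp [ 0.4615 -0.2557  0.0093] [ 0.4616 -0.2557  0.0458]
Cp [ 0.4699 -0.189   0.0089] [ 0.4698 -0.1891  0.046 ]
```

View pics/w8.png

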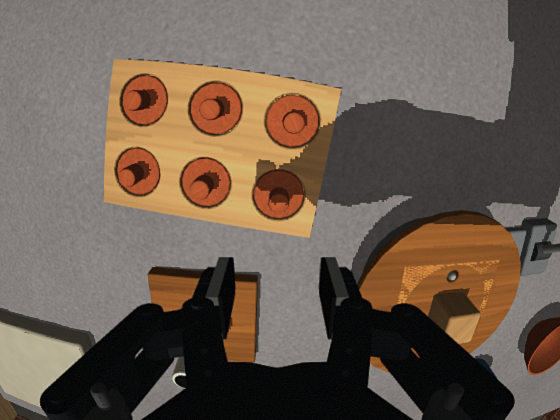

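The wrist view shows six lids with knobs in their pockets, within 1.5 mm of my tray model. I'll descend onto Cp.

Call:
{"method": "apply_moves", "body": {
  "rows": [0,0,-0.03,0,0,0,0.5,0,0,-0.06,0,0,0,0.5,0,0,-0.09,0,0,0,0.5,0,0,-0.1,0,0,0,0.5,0,0,-0.1,0,0,0,0.5]
}}

```text
time_s: 25.28
position: [0.4704, -0.1889, 0.0712]
tool_rot: [3.142, -0.002, -3.084]
contact_force: [-0.1, -0.3, 2.1]
gripper_width: 0.497
```

Run:
```python
from h import *
for i in range(4):
    s=status.sense();print(s['time_s'],s['position'].round(4));snapshot('side')
```

```text
25.275 [ 0.4704 -0.1889  0.0712]
25.325 [ 0.4711 -0.189   0.0723]
25.375 [ 0.4715 -0.189   0.0729]
25.425 [ 0.4716 -0.189   0.0731]
```

Call:
{"method": "apply_moves", "body": {
  "rows": [-0.001,0,-0.015,0,0,0,0.5,-0.001,0,-0.03,0,0,0,0.5,-0.001,0,-0.04,0,0,0,0.5,-0.001,0,-0.04,0,0,0,0.5,-0.001,0,-0.04,0,0,0,1]
}}

```text
time_s: 26.1
position: [0.4701, -0.189, 0.0321]
tool_rot: [-3.141, 0.0, -3.084]
contact_force: [0.1, 0.5, 0.5]
gripper_width: 0.299
```

Call:
{"method": "apply_moves", "body": {
  "rows": [0,0,0,0,0,0,1,0,0,0,0,0,0,1,0,0,0,0,0,0,1,0,0,0.02,0,0,0,1,0,0,0.05,0,0,0,1]
}}

```text
time_s: 26.72
position: [0.4689, -0.1886, 0.0809]
tool_rot: [3.141, -0.003, -3.084]
contact_force: [0.4, 0.5, 0.6]
gripper_width: 0.182
```

Run:
```python
from h import *
show('side','s9',(180,250,400,415),3)
s=status.sense();print(s['time_s'],s['position'].round(4),s['gripper_width'],s['contact_force'])
```

```text
26.775 [ 0.4713 -0.1895  0.0865] 0.1829031179826727 [ 1.09217466 -0.10601315  5.06404905]
```

View pics/s9.png

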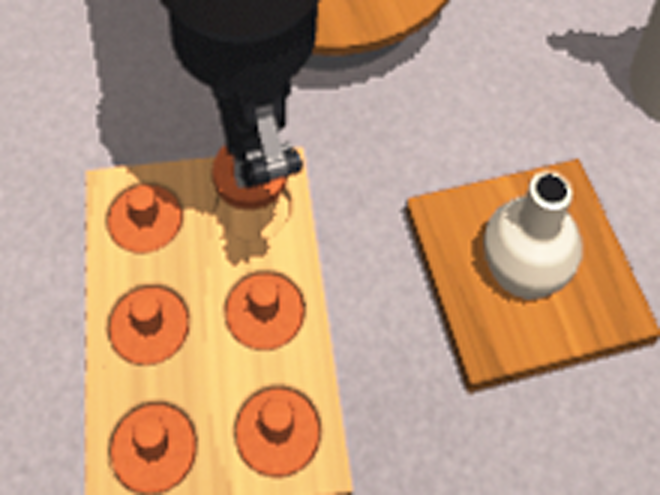

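Lid Cp is held level at (250,180) in the crop. I'll carry it to the slot at (0.622, 0.023).

Call:
{"method": "apply_moves", "body": {
  "rows": [0,0,0.04,0,0,0,1,0.01,0.015,0.087,0,0,0,1,0.03,0.042,0.087,0,0,0,1,0.058,0.081,0.087,0,0,0,1,0.086,0.12,0.087,0,0,0,1]
}}

```text
time_s: 27.4
position: [0.5564, -0.0677, 0.1684]
tool_rot: [3.141, -0.0, -3.084]
contact_force: [0.6, -0.5, -1.1]
gripper_width: 0.182
```

Call:
{"method": "apply_moves", "body": {
  "rows": [0.025,0.035,0,0,0,0,1,0.05,0.07,0,0,0,0,1,0.066,0.092,0,0,0,0,1,0.066,0.092,-0.03,0,0,0,1,0.066,0.092,-0.06,0,0,0,1]
}}

```text
time_s: 28.02
position: [0.6219, 0.0237, 0.1072]
tool_rot: [3.141, -0.001, -3.083]
contact_force: [-0.1, 1.0, -0.4]
gripper_width: 0.187
```

Call:
{"method": "apply_moves", "body": {
  "rows": [0,0,-0.01,0,0,0,1,0,0,-0.017,0,0,0,1,0,0,-0.019,0,0,0,1,0,0,-0.021,0,0,0,1,0,0,-0.022,0,0,0,1]
}}

```text
time_s: 28.65
position: [0.6224, 0.0232, 0.0885]
tool_rot: [3.141, 0.002, -3.084]
contact_force: [-4.4, 0.5, 7.9]
gripper_width: 0.188
```

Call:
{"method": "apply_moves", "body": {
  "rows": [0,0,0,0,0,0,0.7,0,0,0,0,0,0,0.5,0,0,0,0,0,0,0.5,0,0,0.03,0,0,0,0.5,0,0,0.08,0,0,0,0.5]
}}

```text
time_s: 29.28
position: [0.6207, 0.0229, 0.1653]
tool_rot: [-3.141, -0.005, -3.084]
contact_force: [0.8, 0.1, 1.2]
gripper_width: 0.507
```

```bash
cat > disc.py <<'E'
from h import *
import sys
s=status.sense();print(s['time_s'],s['position'].round(4),s['gripper_width'])
C=np.array([.5638,-.0157])
for n in sys.argv[2:]:
    im,d,P,c=show(n,sys.argv[1]+n,(220,130,340,250) if n=='scene' else (230,180,350,280) if n=='side' else None,5 if n!='wrist' else 1)
    X,Y,Z=P[...,0],P[...,1],P[...,2]
    rr=np.hypot(X-C[0],Y-C[1])
    m=(rr<.11)&(rr>.03)&(Z>.096)&(Z<.107)
    k,l,st,ce=cv2.connectedComponentsWithStats(m.astype(np.uint8))
    for i in range(1,k):
        if st[i,4]<15: continue
        p=(P[l==i].max(0)+P[l==i].min(0))/2; print(n,st[i,4],p.round(4),'r',np.hypot(*(p[:2]-C)).round(4),'ang',np.degrees(np.arctan2(p[1]-C[1],p[0]-C[0])).round(1))
E
python3 disc.py d1 scene side
```

```text
29.275 [0.6207 0.0229 0.1653] 0.5071240155362309
scene 56 [0.6248 0.0245 0.1009] r 0.0731 ang 33.4
side 48 [0.6237 0.0208 0.1003] r 0.0702 ang 31.4
```

View pics/d1scene.png

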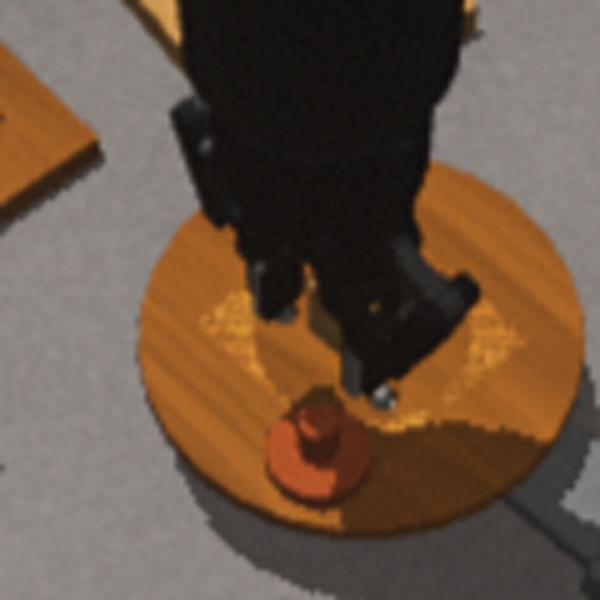

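The lid stands flat at (318,455) in the crop, clear of the pins. Next is Bp.

Call:
{"method": "apply_moves", "body": {
  "rows": [-0.02,-0.035,0,0,0,0,0.5,-0.05,-0.087,0,0,0,0,0.5,-0.08,-0.14,0,0,0,0,0.5,-0.11,-0.192,0,0,0,0,0.5,-0.14,-0.244,0,0,0,0,0.5]
}}

```text
time_s: 30.0
position: [0.4807, -0.2223, 0.1669]
tool_rot: [-3.141, 0.001, -3.083]
contact_force: [1.4, -0.7, -0.5]
gripper_width: 0.5
```

Call:
{"method": "apply_moves", "body": {
  "rows": [-0.015,-0.025,-0.02,0,0,0,0.5,-0.02,-0.035,-0.06,0,0,0,0.5,-0.02,-0.035,-0.1,0,0,0,0.5,-0.02,-0.035,-0.12,0,0,0,0.5,-0.02,-0.035,-0.135,0,0,0,0.5]
}}

```text
time_s: 30.62
position: [0.4615, -0.256, 0.0307]
tool_rot: [3.141, -0.001, -3.084]
contact_force: [-0.3, 0.0, 1.2]
gripper_width: 0.5
```

Call:
{"method": "apply_moves", "body": {
  "rows": [0,0,0,0,0,0,0.5,0,0,0,0,0,0,1,0,0,0,0,0,0,1,0,0,0,0,0,0,1,0,0,0,0,0,0,1]
}}

```text
time_s: 31.25
position: [0.4628, -0.2561, 0.0333]
tool_rot: [-3.141, 0.002, -3.083]
contact_force: [-0.9, 0.4, 5.8]
gripper_width: 0.183
```

Call:
{"method": "apply_moves", "body": {
  "rows": [0,0,0.03,0,0,0,1,0,0,0.07,0,0,0,1,0,0,0.11,0,0,0,1,0,0,0.137,0,0,0,1,0.02,0.025,0.137,0,0,0,1]
}}

```text
time_s: 31.88
position: [0.4825, -0.2318, 0.1718]
tool_rot: [-3.14, 0.005, -3.086]
contact_force: [0.4, -0.6, -1.0]
gripper_width: 0.184
```

Call:
{"method": "apply_moves", "body": {
  "rows": [0.029,0.037,0,0,0,0,1,0.058,0.074,0,0,0,0,1,0.09,0.115,0,0,0,0,1,0.12,0.153,0,0,0,0,1,0.1437,0.1838,0,0,0,0,1]
}}

```text
time_s: 32.5
position: [0.6262, -0.0453, 0.1681]
tool_rot: [3.141, -0.001, -3.083]
contact_force: [-0.1, -0.8, -1.3]
gripper_width: 0.182
```

Call:
{"method": "apply_moves", "body": {
  "rows": [0,0,-0.02,0,0,0,1,0,0,-0.05,0,0,0,1,0,0,-0.07,0,0,0,1,0,0,-0.077,0,0,0,1,0,0,-0.079,0,0,0,1]
}}

```text
time_s: 33.12
position: [0.6256, -0.0475, 0.09]
tool_rot: [-3.141, 0.0, -3.084]
contact_force: [1.0, -0.3, -0.3]
gripper_width: 0.185
```

Call:
{"method": "apply_moves", "body": {
  "rows": [0,0,-0.001,0,0,0,1,0,0,-0.002,0,0,0,1,0,0,-0.003,0,0,0,1,0,0,-0.003,0,0,0,1,0,0,-0.003,0,0,0,1]
}}

```text
time_s: 33.75
position: [0.6262, -0.0472, 0.0893]
tool_rot: [-3.141, 0.003, -3.083]
contact_force: [-2.7, 0.8, 6.4]
gripper_width: 0.183
```

Call:
{"method": "apply_moves", "body": {
  "rows": [0,0,0,0,0,0,0.7,0,0,0,0,0,0,0.5,0,0,0,0,0,0,0.5,0,0,0.03,0,0,0,0.5,0,0,0.08,0,0,0,0.5]
}}

```text
time_s: 34.38
position: [0.6244, -0.0471, 0.1652]
tool_rot: [-3.141, -0.005, -3.084]
contact_force: [0.7, 0.5, 1.1]
gripper_width: 0.498
```

Call:
{"method": "apply_moves", "body": {
  "rows": [-0.02,-0.035,0,0,0,0,0.5,-0.05,-0.085,0,0,0,0,0.5,-0.08,-0.135,0,0,0,0,0.5,-0.11,-0.185,0,0,0,0,0.5,-0.14,-0.23,0,0,0,0,0.5]
}}

```text
time_s: 35.0
position: [0.4843, -0.2786, 0.1668]
tool_rot: [-3.142, 0.0, -3.084]
contact_force: [1.1, 0.1, -1.0]
gripper_width: 0.501
```

Call:
{"method": "apply_moves", "body": {
  "rows": [-0.02,-0.03,-0.01,0,0,0,0.5,-0.0315,-0.0455,-0.05,0,0,0,0.5,-0.0315,-0.0455,-0.1,0,0,0,0.5,-0.0315,-0.0455,-0.12,0,0,0,0.5,-0.0315,-0.0455,-0.135,0,0,0,0.5]
}}

```text
time_s: 35.62
position: [0.4536, -0.3226, 0.0306]
tool_rot: [3.141, -0.001, -3.084]
contact_force: [0.7, -0.6, 1.5]
gripper_width: 0.501
```

Call:
{"method": "apply_moves", "body": {
  "rows": [0,0,0,0,0,0,0.5,0,0,0,0,0,0,1,0,0,0,0,0,0,1,0,0,0,0,0,0,1,0,0,0,0,0,0,1]
}}

```text
time_s: 36.25
position: [0.455, -0.3229, 0.0334]
tool_rot: [-3.14, 0.002, -3.083]
contact_force: [0.1, 1.6, 5.2]
gripper_width: 0.183
```

Call:
{"method": "apply_moves", "body": {
  "rows": [0,0,0.03,0,0,0,1,0,0,0.07,0,0,0,1,0,0,0.11,0,0,0,1,0,0,0.137,0,0,0,1,0.02,0.03,0.137,0,0,0,1]
}}

```text
time_s: 36.88
position: [0.4745, -0.2938, 0.1718]
tool_rot: [-3.14, 0.004, -3.087]
contact_force: [0.7, 0.5, -1.5]
gripper_width: 0.185
```

Call:
{"method": "apply_moves", "body": {
  "rows": [0.018,0.04,0,0,0,0,1,0.038,0.085,0,0,0,0,1,0.058,0.13,0,0,0,0,1,0.078,0.174,0,0,0,0,1,0.093,0.207,0,0,0,0,1]
}}

```text
time_s: 37.5
position: [0.5674, -0.0836, 0.1684]
tool_rot: [3.141, -0.001, -3.083]
contact_force: [0.2, -0.4, -0.5]
gripper_width: 0.183
```

Call:
{"method": "apply_moves", "body": {
  "rows": [0,0,-0.02,0,0,0,1,0,0,-0.05,0,0,0,1,0,0,-0.07,0,0,0,1,0,0,-0.077,0,0,0,1,0,0,-0.079,0,0,0,1]
}}

```text
time_s: 38.12
position: [0.5671, -0.0861, 0.09]
tool_rot: [-3.141, 0.0, -3.084]
contact_force: [0.6, -0.6, -0.8]
gripper_width: 0.18
```

Call:
{"method": "apply_moves", "body": {
  "rows": [0,0,-0.001,0,0,0,1,0,0,-0.002,0,0,0,1,0,0,-0.003,0,0,0,1,0,0,-0.003,0,0,0,1,0,0,-0.003,0,0,0,1]
}}

```text
time_s: 38.75
position: [0.5677, -0.0858, 0.0894]
tool_rot: [-3.141, 0.003, -3.083]
contact_force: [-3.9, 0.7, 9.4]
gripper_width: 0.184
```

Call:
{"method": "apply_moves", "body": {
  "rows": [0,0,0,0,0,0,0.7,0,0,0,0,0,0,0.5,0,0,0,0,0,0,0.5,0,0,0.03,0,0,0,0.5,0,0,0.08,0,0,0,0.5]
}}

```text
time_s: 39.38
position: [0.5659, -0.0856, 0.1654]
tool_rot: [3.142, -0.005, -3.084]
contact_force: [1.2, 0.2, 0.6]
gripper_width: 0.497
```

```bash
python3 disc.py d3 scene side wrist
```

```text
39.375 [ 0.5659 -0.0856  0.1654] 0.49651416512048946
scene 54 [ 0.5689 -0.0845  0.1013] r 0.069 ang -85.8
scene 52 [ 0.6277 -0.0458  0.1013] r 0.0706 ang -25.3
scene 58 [0.6242 0.0245 0.1007] r 0.0726 ang 33.6
side 57 [ 0.6267 -0.0485  0.1   ] r 0.0709 ang -27.6
side 60 [ 0.568  -0.0881  0.1001] r 0.0725 ang -86.7
wrist 525 [ 0.5676 -0.0869  0.1002] r 0.0713 ang -87.0
wrist 346 [0.6227 0.0217 0.1002] r 0.0698 ang 32.4
wrist 120 [ 0.6256 -0.0537  0.0999] r 0.0725 ang -31.6
```

View pics/d3wrist.png

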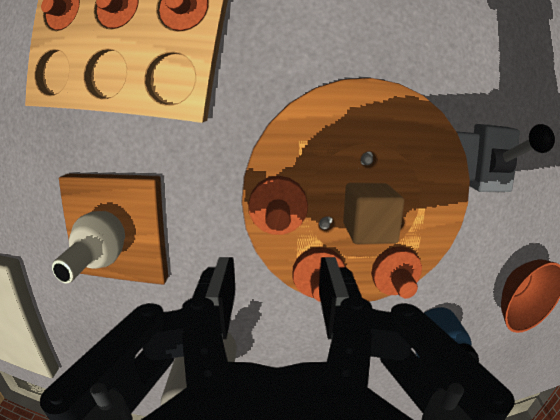

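Three lids are down, at (278,205), (320,270) and (398,270), all on the disc and apart. Cm is next.

Call:
{"method": "apply_moves", "body": {
  "rows": [-0.035,-0.02,0,0,0,0,0.5,-0.08,-0.046,0,0,0,0,0.5,-0.125,-0.072,0,0,0,0,0.5,-0.155,-0.09,0,0,0,0,0.5,-0.1643,-0.0951,-0.02,0,0,0,0.5]
}}

```text
time_s: 40.15
position: [0.402, -0.1816, 0.1474]
tool_rot: [-3.141, 0.003, -3.085]
contact_force: [0.6, 0.2, -0.7]
gripper_width: 0.501
```

Call:
{"method": "apply_moves", "body": {
  "rows": [0,0,-0.04,0,0,0,0.5,0,0,-0.08,0,0,0,0.5,0,0,-0.105,0,0,0,0.5,0,0,-0.115,0,0,0,0.5,0,0,-0.115,0,0,0,0.5]
}}

```text
time_s: 40.78
position: [0.4024, -0.1807, 0.0314]
tool_rot: [3.142, -0.001, -3.084]
contact_force: [0.6, 0.1, 0.1]
gripper_width: 0.498
```

Call:
{"method": "apply_moves", "body": {
  "rows": [0,0,0,0,0,0,0.5,0,0,0,0,0,0,1,0,0,0,0,0,0,1,0,0,0,0,0,0,1,0,0,0,0,0,0,1]
}}

```text
time_s: 41.4
position: [0.4034, -0.1808, 0.0328]
tool_rot: [-3.141, 0.002, -3.084]
contact_force: [-1.0, -0.3, 6.0]
gripper_width: 0.185
```

Call:
{"method": "apply_moves", "body": {
  "rows": [0,0,0.03,0,0,0,1,0,0,0.07,0,0,0,1,0,0,0.11,0,0,0,1,0,0,0.137,0,0,0,1,0.02,0.03,0.137,0,0,0,1]
}}

```text
time_s: 42.02
position: [0.4235, -0.1514, 0.1713]
tool_rot: [-3.141, 0.004, -3.087]
contact_force: [0.1, 0.1, -1.5]
gripper_width: 0.187
```

Call:
{"method": "apply_moves", "body": {
  "rows": [0.025,0.038,0,0,0,0,1,0.056,0.084,0,0,0,0,1,0.086,0.13,0,0,0,0,1,0.116,0.175,0,0,0,0,1,0.1363,0.205,0,0,0,0,1]
}}

```text
time_s: 42.65
position: [0.5596, 0.0564, 0.1677]
tool_rot: [3.142, -0.002, -3.083]
contact_force: [-0.1, -0.6, 0.2]
gripper_width: 0.185
```

Call:
{"method": "apply_moves", "body": {
  "rows": [0,0,-0.02,0,0,0,1,0,0,-0.05,0,0,0,1,0,0,-0.07,0,0,0,1,0,0,-0.077,0,0,0,1,0,0,-0.079,0,0,0,1]
}}

```text
time_s: 43.28
position: [0.5591, 0.0539, 0.09]
tool_rot: [-3.141, 0.0, -3.084]
contact_force: [0.4, 0.3, 0.3]
gripper_width: 0.184
```

Call:
{"method": "apply_moves", "body": {
  "rows": [0,0,-0.001,0,0,0,1,0,0,-0.002,0,0,0,1,0,0,-0.003,0,0,0,1,0,0,-0.003,0,0,0,1,0,0,-0.003,0,0,0,1]
}}

```text
time_s: 43.9
position: [0.5596, 0.0544, 0.0888]
tool_rot: [3.141, 0.002, -3.083]
contact_force: [-3.1, 0.3, 6.4]
gripper_width: 0.183
```

Call:
{"method": "apply_moves", "body": {
  "rows": [0,0,0,0,0,0,0.7,0,0,0,0,0,0,0.5,0,0,0,0,0,0,0.5,0,0,0.03,0,0,0,0.5,0,0,0.08,0,0,0,0.5]
}}

```text
time_s: 44.52
position: [0.5579, 0.054, 0.1655]
tool_rot: [-3.141, -0.005, -3.084]
contact_force: [0.7, -0.1, 1.2]
gripper_width: 0.499
```

Call:
{"method": "apply_moves", "body": {
  "rows": [-0.02,-0.037,0,0,0,0,0.5,-0.048,-0.088,0,0,0,0,0.5,-0.076,-0.14,0,0,0,0,0.5,-0.104,-0.191,0,0,0,0,0.5,-0.132,-0.242,0,0,0,0,0.5]
}}

```text
time_s: 45.15
position: [0.426, -0.189, 0.1669]
tool_rot: [-3.142, 0.001, -3.083]
contact_force: [1.0, -0.5, -0.7]
gripper_width: 0.498
```

Call:
{"method": "apply_moves", "body": {
  "rows": [-0.025,-0.045,-0.01,0,0,0,0.5,-0.0323,-0.06,-0.05,0,0,0,0.5,-0.0323,-0.06,-0.1,0,0,0,0.5,-0.0323,-0.06,-0.12,0,0,0,0.5,-0.0323,-0.06,-0.135,0,0,0,0.5]
}}

```text
time_s: 45.78
position: [0.3944, -0.2478, 0.0307]
tool_rot: [3.141, -0.001, -3.084]
contact_force: [-0.1, -0.0, -0.0]
gripper_width: 0.505
```

Call:
{"method": "apply_moves", "body": {
  "rows": [0,0,0,0,0,0,0.5,0,0,0,0,0,0,1,0,0,0,0,0,0,1,0,0,0,0,0,0,1,0,0,0,0,0,0,1]
}}

```text
time_s: 46.4
position: [0.3957, -0.248, 0.0333]
tool_rot: [-3.141, 0.002, -3.083]
contact_force: [0.0, 1.8, 6.1]
gripper_width: 0.19
```

Call:
{"method": "apply_moves", "body": {
  "rows": [0,0,0.03,0,0,0,1,0,0,0.07,0,0,0,1,0,0,0.11,0,0,0,1,0,0,0.137,0,0,0,1,0.012,0.03,0.137,0,0,0,1]
}}

```text
time_s: 47.02
position: [0.4074, -0.2185, 0.1714]
tool_rot: [-3.141, 0.004, -3.087]
contact_force: [0.4, 0.3, -2.0]
gripper_width: 0.184
```

Call:
{"method": "apply_moves", "body": {
  "rows": [0.018,0.045,0,0,0,0,1,0.039,0.097,0,0,0,0,1,0.06,0.149,0,0,0,0,1,0.081,0.201,0,0,0,0,1,0.0938,0.2336,0,0,0,0,1]
}}

```text
time_s: 47.65
position: [0.5008, 0.0183, 0.1684]
tool_rot: [3.141, -0.001, -3.082]
contact_force: [0.7, -0.7, 0.3]
gripper_width: 0.184
```

Call:
{"method": "apply_moves", "body": {
  "rows": [0,0,-0.02,0,0,0,1,0,0,-0.05,0,0,0,1,0,0,-0.07,0,0,0,1,0,0,-0.077,0,0,0,1,0,0,-0.079,0,0,0,1]
}}

```text
time_s: 48.28
position: [0.5005, 0.0154, 0.0898]
tool_rot: [-3.141, -0.0, -3.084]
contact_force: [-0.6, -0.1, -0.5]
gripper_width: 0.187
```

Call:
{"method": "apply_moves", "body": {
  "rows": [0,0,-0.001,0,0,0,1,0,0,-0.002,0,0,0,1,0,0,-0.003,0,0,0,1,0,0,-0.003,0,0,0,1,0,0,-0.003,0,0,0,1]
}}

```text
time_s: 48.9
position: [0.5013, 0.0159, 0.0893]
tool_rot: [-3.141, 0.003, -3.083]
contact_force: [-4.8, 0.1, 9.1]
gripper_width: 0.186
```

Call:
{"method": "apply_moves", "body": {
  "rows": [0,0,0,0,0,0,0.7,0,0,0,0,0,0,0.5,0,0,0,0,0,0,0.5,0,0,0.03,0,0,0,0.5,0,0,0.08,0,0,0,0.5]
}}

```text
time_s: 49.52
position: [0.4995, 0.0156, 0.1657]
tool_rot: [-3.141, -0.004, -3.084]
contact_force: [0.8, 0.4, 1.2]
gripper_width: 0.499
```

Call:
{"method": "apply_moves", "body": {
  "rows": [-0.014,-0.04,0,0,0,0,0.5,-0.034,-0.098,0,0,0,0,0.5,-0.053,-0.155,0,0,0,0,0.5,-0.073,-0.212,0,0,0,0,0.5,-0.092,-0.268,0,0,0,0,0.5]
}}

```text
time_s: 50.15
position: [0.4077, -0.2537, 0.1669]
tool_rot: [-3.142, 0.001, -3.083]
contact_force: [1.5, -0.9, 0.7]
gripper_width: 0.5
```

Call:
{"method": "apply_moves", "body": {
  "rows": [-0.016,-0.045,-0.01,0,0,0,0.5,-0.0216,-0.0625,-0.05,0,0,0,0.5,-0.0216,-0.0625,-0.1,0,0,0,0.5,-0.0216,-0.0625,-0.12,0,0,0,0.5,-0.0216,-0.0625,-0.135,0,0,0,0.5]
}}

```text
time_s: 50.78
position: [0.3865, -0.3146, 0.0305]
tool_rot: [3.141, -0.001, -3.084]
contact_force: [-0.5, -0.5, -0.6]
gripper_width: 0.499
```

Call:
{"method": "apply_moves", "body": {
  "rows": [0,0,0,0,0,0,0.5,0,0,0,0,0,0,1,0,0,0,0,0,0,1,0,0,0,0,0,0,1,0,0,0,0,0,0,1]
}}

```text
time_s: 51.4
position: [0.3879, -0.315, 0.0333]
tool_rot: [-3.14, 0.002, -3.083]
contact_force: [0.6, 1.9, 5.5]
gripper_width: 0.184
```

Call:
{"method": "apply_moves", "body": {
  "rows": [0,0,0.03,0,0,0,1,0,0,0.07,0,0,0,1,0,0,0.11,0,0,0,1,0,0,0.137,0,0,0,1,0.012,0.03,0.137,0,0,0,1]
}}

```text
time_s: 52.02
position: [0.3995, -0.2856, 0.1714]
tool_rot: [-3.14, 0.004, -3.087]
contact_force: [-0.0, 0.5, -1.7]
gripper_width: 0.183
```

```bash
python3 disc.py d5 scene side
```

```text
52.025 [ 0.3995 -0.2856  0.1714] 0.18335755953797164
scene 53 [ 0.5686 -0.0845  0.1017] r 0.069 ang -86.0
scene 52 [0.5027 0.0176 0.1015] r 0.0696 ang 151.4
scene 56 [ 0.6274 -0.0457  0.101 ] r 0.0703 ang -25.3
scene 57 [0.562  0.0556 0.1015] r 0.0713 ang 91.4
scene 57 [0.6244 0.0246 0.1013] r 0.0728 ang 33.6
side 44 [0.5597 0.0519 0.0998] r 0.0677 ang 93.5
side 46 [0.6232 0.0213 0.1002] r 0.07 ang 31.9
side 48 [0.5021 0.0132 0.0998] r 0.0682 ang 154.9
side 56 [ 0.6264 -0.0495  0.1004] r 0.0712 ang -28.4
side 62 [ 0.5681 -0.0879  0.1   ] r 0.0723 ang -86.6
```

View pics/d5scene.png

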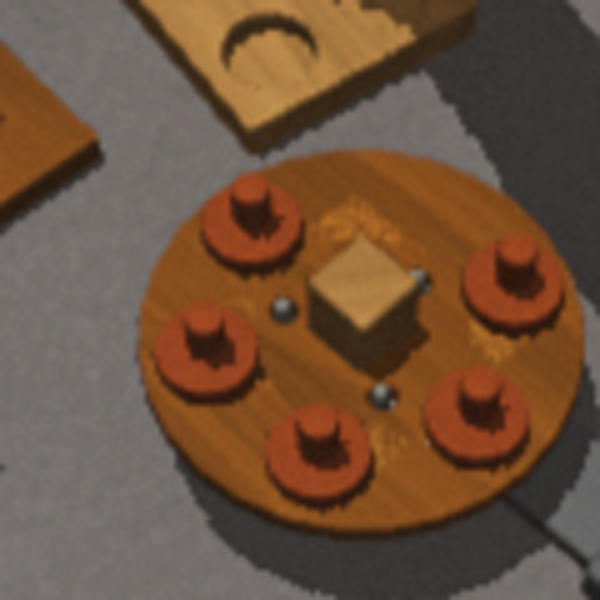

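Five lids are well placed and the free slot is at about (400,190). The last lid goes there.

Call:
{"method": "apply_moves", "body": {
  "rows": [0.02,0.044,0,0,0,0,1,0.044,0.096,0,0,0,0,1,0.067,0.147,0,0,0,0,1,0.091,0.198,0,0,0,0,1,0.1056,0.2306,0,0,0,0,1]
}}

```text
time_s: 52.75
position: [0.5049, -0.0519, 0.1682]
tool_rot: [3.141, -0.001, -3.082]
contact_force: [-0.0, -0.0, -0.5]
gripper_width: 0.184
```

Call:
{"method": "apply_moves", "body": {
  "rows": [0,0,-0.02,0,0,0,1,0,0,-0.05,0,0,0,1,0,0,-0.07,0,0,0,1,0,0,-0.077,0,0,0,1,0,0,-0.079,0,0,0,1]
}}

```text
time_s: 53.38
position: [0.5045, -0.0546, 0.0898]
tool_rot: [-3.141, -0.0, -3.084]
contact_force: [-0.0, -0.2, 0.5]
gripper_width: 0.186
```

Call:
{"method": "apply_moves", "body": {
  "rows": [0,0,-0.001,0,0,0,1,0,0,-0.002,0,0,0,1,0,0,-0.003,0,0,0,1,0,0,-0.003,0,0,0,1,0,0,-0.003,0,0,0,1]
}}

```text
time_s: 54.0
position: [0.5052, -0.0542, 0.0893]
tool_rot: [-3.141, 0.002, -3.083]
contact_force: [-4.6, 1.5, 9.1]
gripper_width: 0.182
```

Call:
{"method": "apply_moves", "body": {
  "rows": [0,0,0,0,0,0,0.7,0,0,0,0,0,0,0.5,0,0,0,0,0,0,0.5,0,0,0.03,0,0,0,0.5,0,0,0.08,0,0,0,0.5]
}}

```text
time_s: 54.62
position: [0.5034, -0.0541, 0.1656]
tool_rot: [-3.141, -0.004, -3.084]
contact_force: [1.2, 0.7, 0.8]
gripper_width: 0.503
```

All six lids are placed. Next I'll release the brake, going to the robot's side of the ball with the fingers shut.

Call:
{"method": "apply_moves", "body": {
  "rows": [-0.015,0.04,0.02,0,0,0,0.5,-0.03,0.09,0.03,0,0,0,1,-0.045,0.14,0.03,0,0,0,1,-0.065,0.18,0.03,0,0,0,1,-0.065,0.199,0.03,0,0,0,1]
}}

```text
time_s: 55.25
position: [0.4388, 0.1468, 0.197]
tool_rot: [3.141, 0.001, -3.081]
contact_force: [0.6, 1.3, 0.4]
gripper_width: -0.005
```

```bash
python3 disc.py d6 scene side wrist
python3 - <<'E'
from h import *
c=None
for n in ('d6scene','d6side','d6wrist'):
    P=np.load(f'pics/{n}.npz')['P'];m=(np.hypot(P[...,0]-.484,P[...,1]-.145)<.025)&(P[...,2]>.07)&(P[...,2]<.11);q=P[m]
    A=np.c_[2*q,np.ones(len(q))];s=np.linalg.lstsq(A,(q**2).sum(1),rcond=None)[0];print(n,len(q),s[:3],q.min(0),q.max(0))
E
```

```text
55.25 [0.4388 0.1468 0.197 ] -0.004620293454949708
scene 52 [ 0.5063 -0.0532  0.1007] r 0.0687 ang -146.9
scene 52 [ 0.5692 -0.0844  0.1012] r 0.0689 ang -85.5
scene 52 [0.5029 0.0169 0.1007] r 0.0691 ang 151.8
scene 54 [ 0.6279 -0.0457  0.1016] r 0.0708 ang -25.1
scene 57 [0.5614 0.0557 0.1012] r 0.0714 ang 91.9
scene 55 [0.6244 0.0243 0.1014] r 0.0727 ang 33.4
side 39 [0.5599 0.0516 0.1003] r 0.0674 ang 93.3
side 46 [0.6234 0.0213 0.1001] r 0.0702 ang 31.8
side 50 [0.5017 0.0124 0.1003] r 0.0681 ang 155.7
side 57 [ 0.6269 -0.0489  0.0998] r 0.0713 ang -27.7
side 54 [ 0.5054 -0.0565  0.1006] r 0.0713 ang -145.1
side 60 [ 0.5681 -0.0876  0.1001] r 0.072 ang -86.6
wrist 234 [ 0.5039 -0.0542  0.1002] r 0.0712 ang -147.3
wrist 297 [0.5002 0.0156 0.1001] r 0.0709 ang 153.8
wrist 168 [ 0.5672 -0.0851  0.1004] r 0.0695 ang -87.2
wrist 33 [0.5523 0.0505 0.0992] r 0.0672 ang 99.8
wrist 99 [ 0.6232 -0.0479  0.0999] r 0.0675 ang -28.5
d6scene 128 [0.4878659  0.14277366 0.08383236] [0.47773342 0.13163904 0.0712878 ] [0.50126126 0.15541465 0.09949198]
d6side 99 [0.48796238 0.14139316 0.08317258] [0.47515561 0.12785689 0.07036923] [0.4992892  0.14895043 0.09737416]
d6wrist 374 [0.48659388 0.14134391 0.08490421] [0.47376272 0.12865064 0.07734224] [0.49164087 0.15330481 0.09641171]
```

View pics/d6wrist.png

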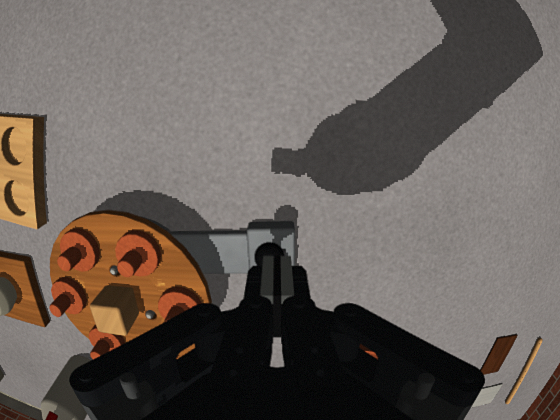

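View pics/d6scene.png

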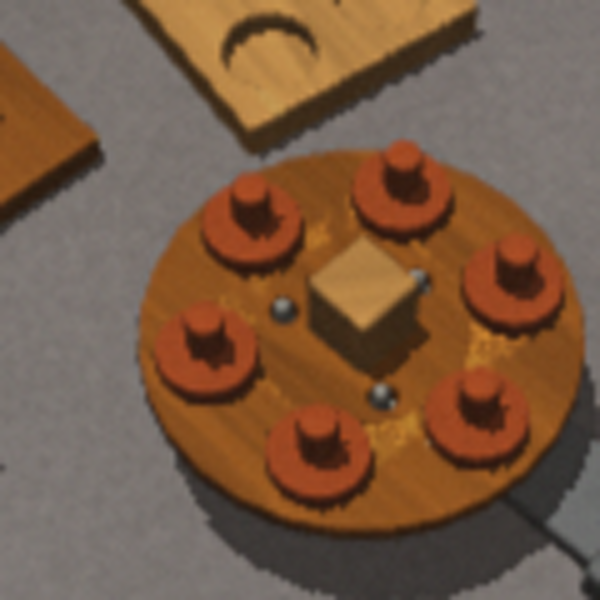

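All six lids stand on the disc, apart and clear of the pins, and the ball is at (0.487, 0.142, 0.084). I'll descend and push it to +x.

Call:
{"method": "apply_moves", "body": {
  "rows": [0,0,-0.04,0,0,0,1,0,0,-0.08,0,0,0,1,0,0,-0.105,0,0,0,1,0,0,-0.115,0,0,0,1,0,0,-0.115,0,0,0,1]
}}

```text
time_s: 56.02
position: [0.4398, 0.1443, 0.0818]
tool_rot: [-3.141, -0.0, -3.085]
contact_force: [-0.2, 0.8, 0.4]
gripper_width: 0.002
```

Call:
{"method": "apply_moves", "body": {
  "rows": [0.012,0,0,0,0,0,1,0.024,0,0,0,0,0,1,0.036,0,0,0,0,0,1,0.048,0,0,0,0,0,1,0.06,0,0,0,0,0,1]
}}

```text
time_s: 56.65
position: [0.5005, 0.145, 0.0816]
tool_rot: [3.142, -0.0, -3.084]
contact_force: [-1.1, 0.2, 1.8]
gripper_width: 0.001
```

Call:
{"method": "apply_moves", "body": {
  "rows": [0.006,0,0,0,0,0,1,0.012,0,0,0,0,0,1,0.016,0,0,0,0,0,1,0.02,0,0,0,0,0,1,0.022,0,0,0,0,0,1]
}}

```text
time_s: 57.28
position: [0.5216, 0.145, 0.0816]
tool_rot: [-3.142, -0.0, -3.084]
contact_force: [-1.2, 0.2, -1.8]
gripper_width: 0.001
```

Call:
{"method": "apply_moves", "body": {
  "rows": [0.002,0,0,0,0,0,1,0.003,0,0,0,0,0,1,0.004,0,0,0,0,0,1,0.005,0,0,0,0,0,1,0.006,0,0,0,0,0,1]
}}

```text
time_s: 57.9
position: [0.5276, 0.145, 0.0818]
tool_rot: [3.141, 0.0, -3.084]
contact_force: [-2.4, 0.7, -0.8]
gripper_width: 0.001
```

Call:
{"method": "apply_moves", "body": {
  "rows": [0.001,0,0,0,0,0,1,0.002,0,0,0,0,0,1,0.003,0,0,0,0,0,1,0.004,0,0,0,0,0,1,0.004,0,0,0,0,0,1]
}}

```text
time_s: 58.52
position: [0.5304, 0.145, 0.0816]
tool_rot: [-3.141, -0.003, -3.084]
contact_force: [-9.0, 0.6, 2.8]
gripper_width: 0.003
```

Call:
{"method": "apply_moves", "body": {
  "rows": [0.001,0,0,0,0,0,1,0.002,0,0,0,0,0,1,0.003,0,0,0,0,0,1,0.004,0,0,0,0,0,1,0.004,0,0,0,0,0,1]
}}

```text
time_s: 59.15
position: [0.531, 0.1448, 0.0814]
tool_rot: [-3.141, -0.011, -3.083]
contact_force: [-26.6, 2.1, 12.3]
gripper_width: 0.002
```

The lever is at its stop. I'll back off, raise, and make the final check.

Call:
{"method": "apply_moves", "body": {
  "rows": [-0.015,0,0,0,0,0,1,-0.04,0,0,0,0,0,1,-0.06,0,0.03,0,0,0,1,-0.08,0,0.08,0,0,0,1,-0.09,0.03,0.13,0,0,0,1]
}}

```text
time_s: 59.78
position: [0.4453, 0.1743, 0.2143]
tool_rot: [3.14, 0.003, -3.085]
contact_force: [-0.1, 1.3, 1.1]
gripper_width: -0.003
```

Call:
{"method": "apply_moves", "body": {
  "rows": [0,0.03,0.04,0,0,0,1,0,0.06,0.05,0,0,0,1,0,0.09,0.05,0,0,0,1,0,0.1,0.05,0,0,0,1,0,0.1,0.05,0,0,0,1]
}}

```text
time_s: 60.4
position: [0.4456, 0.2751, 0.2616]
tool_rot: [-3.141, 0.0, -3.083]
contact_force: [-0.2, -0.2, -0.0]
gripper_width: -0.005
```

```bash
python3 disc.py d7 scene side
python3 - <<'E'
from h import *
for n in ('scene','side'):
    im,d,P,c=show(n,'f'+n);m=(np.hypot(P[...,0]-.55,P[...,1]-.147)<.025)&(P[...,2]>.07)&(P[...,2]<.11);q=P[m]
    A=np.c_[2*q,np.ones(len(q))];s=np.linalg.lstsq(A,(q**2).sum(1),rcond=None)[0];print(n,len(q),s[:3])
    X,Y,Z=P[...,0],P[...,1],P[...,2]
    m=(np.hypot(X-.564,Y+.0155)<.12)&(abs(Z-.064)<.004);A=np.c_[X[m]-.564,Y[m]+.0155,np.ones(m.sum())];print('plane',np.linalg.lstsq(A,Z[m],rcond=None)[0])
    m=(np.hypot(X-.627,Y+.264)<.05)&(Z>.1)&(Z<.13);print('vase top',P[m].mean(0),P[m].max(0))
E
```

```text
60.4 [0.4456 0.2751 0.2616] -0.004528577965796409
scene 49 [ 0.5073 -0.0534  0.1014] r 0.0679 ang -146.3
scene 55 [ 0.569  -0.0839  0.1019] r 0.0684 ang -85.6
scene 50 [0.5023 0.0174 0.1007] r 0.0698 ang 151.7
scene 53 [ 0.6274 -0.0457  0.1009] r 0.0703 ang -25.3
scene 53 [0.5611 0.0554 0.1009] r 0.0712 ang 92.2
scene 56 [0.6244 0.0241 0.1012] r 0.0725 ang 33.3
side 39 [0.5597 0.0509 0.1009] r 0.0667 ang 93.5
side 49 [0.6236 0.021  0.1001] r 0.0701 ang 31.5
side 49 [0.5018 0.0132 0.1002] r 0.0684 ang 155.0
side 55 [ 0.6268 -0.0491  0.1002] r 0.0713 ang -27.9
side 54 [ 0.5054 -0.0563  0.1003] r 0.0711 ang -145.2
side 61 [ 0.5684 -0.087   0.1004] r 0.0715 ang -86.3
scene 124 [0.55479113 0.14871774 0.08602697]
plane [-0.00078724 -0.00068216  0.06501302]
vase top [ 0.62634365 -0.26186194  0.10912755] [ 0.6368735  -0.25266836  0.11479225]
side 99 [0.55385753 0.14662499 0.08344254]
plane [0.00145366 0.00202252 0.06406762]
vase top [ 0.62289754 -0.26900902  0.10849341] [ 0.63602827 -0.25612439  0.11233838]
```

View pics/fscene.png

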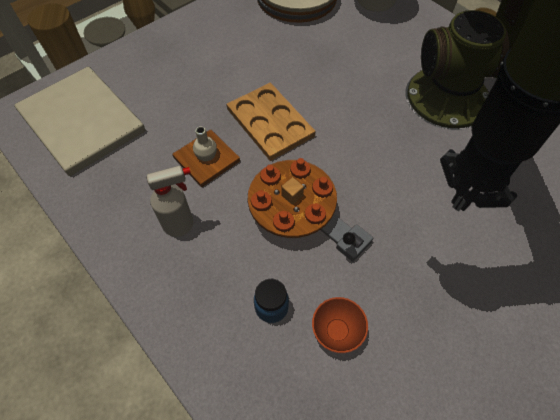

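View pics/fside.png

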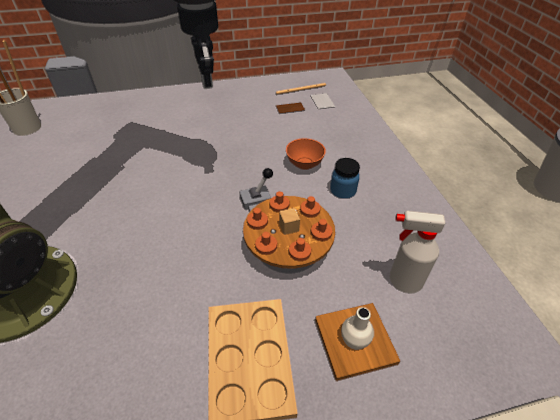

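The pockets are empty and the six lids are on the flat disc around (292,197). The vase is upright on the board at (204,150), the lever is over to +x with its ball at about (350,237), and the bystanders have not moved. I'll hand the job in.

```bash
python3 -c "
from cell import workorder
print(workorder.finish_job())"
```

```text
the job is handed in; nothing more can be done
None
```

I did every step in the order asked and handed the job in at about 60 s; no verdict was reported.

**What I did**
- **Brake on:** I pulled the lever to its stop towards the robot, and the stop showed as a force rise to about 35 N along the push (41 N in all), pressed with the closed fingertips.
- **Vase:** I moved it off the wheel and stood it upright on the ware board.
- **Carrier disc:** I turned it about 36° so its holes lined up with the pins, then slid it fully down.
- **Lids:** All six went from their pockets onto the disc, about 60° apart and clear of the pins.
- **Brake released:** I pushed the lever back to its far stop, with about 27 N along the push at the end.

**Last checks**
- **Disc:** It lies level, with its top at 64–65 mm in both views, where it should be 64 mm when fully home.
- **Lids:** The knobs stand about 67–73 mm from the disc's centre. That leaves at least about 4 mm to the rim and over 20 mm between lids.
- **Vase:** It stands upright on the board.
- **Lever:** Its ball is at x = 0.554 m, about 4 mm further over than at the start.
- **Bystanders:** The spray bottle, bowl and glaze jar look unmoved in the pictures.

No check failed. The two fixed cameras disagreed by 2–5 mm in y (7 mm at the vase top). I saw no knock to the carrier and no slackening of the grip.

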